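# Pass finished sensor housings through the spring gate and clamp the next blank

### The job

Slide the vise open and lift out the finished housing, then push it and every other finished housing on the bench (the steel parts with a thin stem on top) along the guide lane and through the spring gate into the walled pen, upright, never lifting one over the walls, so that the gate shuts behind them. Once the vise has been emptied, stand the blank (the steel part without a stem) in it between the jaws, near the middle of their width, and slide the jaw fully home so that it clamps the blank. Leave the dish, spool, bottle, screwdriver and gauge block where they are.

Things in the scene. Friction and masses are not known exactly. Their poses are not given: they have to be found in the camera images.
- vise_seat (a point): grey vise, fixed; base 92 mm wide, flat bed 35 mm above the bench. Point: on the bed where a clamped part stands, 20.5 mm from the fixed jaw's face; x to the fixed jaw (the other opens along -x), y along the jaws, z up. Jaws: 70 mm wide, tops 32 mm above the bed; their plates overhang a 12 mm high gap that takes a part's flange, so a part lifts out only with the jaw opened 15 mm or more
- jaw (a joint): opening of the sliding vise jaw in m, 0 to 0.055; the gap between the jaw faces is 38 mm + this value, so clamped on a 40 mm body it reads about 0.002. It stays where it is left; sliding it takes about 3 N plus 8 N per m/s
- jaw_post (a point): square upright post 16 x 16 mm with a thin 20 mm cap on the moving jaw: the handle to slide it by. It rises from the jaw's top, 67 mm above the bench, to 117 mm. Point: on its axis 95 mm above the bench; moves with the jaw; axes as the vise. With the jaw at 0 it lies 58 mm from the seat along -x
- lane_gate (a point): aluminium guide lane with a spring gate, fixed, open on top, walls 45 mm high, floor level with the bench. Point: on the bench, middle of the gate opening; x = push direction into the pen, y to its left, z up. Lane 62 mm wide from x = -70 mm to the gate; mouth flares to about 110 mm wide at x = -119 mm; open bench before that
- pen_mid (a point): middle of the pen's floor, 155 mm past the gate, same axes: a pen 78 mm wide, from 4 to 308 mm past the gate, walls 45 mm high on all other sides, open on top. Parts already inside are pushed on by the next one
- flap_l (a joint): left (+y) leaf of the spring gate, angle in rad: 0 shut, up to 1.55 swung into the pen. Steel leaf 33 mm wide, 4 mm thick, 10 to 44 mm above the bench, hinged upright at that side of the opening; opens only into the pen, takes 1 to 2 N, springs shut when nothing holds it, so a part and whatever pushes it must be wholly clear of the gate; it sweeps 36 mm into the pen
- flap_r (a joint): right (-y) leaf of the spring gate, the mirror image of the left: 0 shut, positive into the pen
- hv_mid (a point): finished steel housing: foot flange 52 mm across, 8 mm high; round body 40 mm across up to 64 mm; thin stem 10 mm across, 12 mm tall on its top (76 mm overall); 0.18 to 0.33 kg. Point: on its axis 32 mm above its underside; z is its axis. This one starts clamped in the vise, upright on its bed.
- h1_mid (a point): finished steel housing: foot flange 52 mm across, 8 mm high; round body 40 mm across up to 64 mm; thin stem 10 mm across, 12 mm tall on its top (76 mm overall); 0.18 to 0.33 kg. Point: on its axis 32 mm above its underside; z is its axis. One of four, of which two or three stand upright on the open bench beyond the lane, the rest absent.
- h2_mid (a point): finished steel housing: foot flange 52 mm across, 8 mm high; round body 40 mm across up to 64 mm; thin stem 10 mm across, 12 mm tall on its top (76 mm overall); 0.18 to 0.33 kg. Point: on its axis 32 mm above its underside; z is its axis. One of four, of which two or three stand upright on the open bench beyond the lane, the rest absent.
- h3_mid (a point): finished steel housing: foot flange 52 mm across, 8 mm high; round body 40 mm across up to 64 mm; thin stem 10 mm across, 12 mm tall on its top (76 mm overall); 0.18 to 0.33 kg. Point: on its axis 32 mm above its underside; z is its axis. One of four, of which two or three stand upright on the open bench beyond the lane, the rest absent.
- h4_mid (a point): finished steel housing: foot flange 52 mm across, 8 mm high; round body 40 mm across up to 64 mm; thin stem 10 mm across, 12 mm tall on its top (76 mm overall); 0.18 to 0.33 kg. Point: on its axis 32 mm above its underside; z is its axis. One of four, of which two or three stand upright on the open bench beyond the lane, the rest absent.
- blank_mid (a point): steel blank, no stem: round foot flange 52 mm across and 8 mm high, body 40 mm across above it up to its flat top at 68 mm; 0.25 to 0.45 kg; stands on the bench in line with the housings. Point: on its axis 34 mm above its underside; z is its axis
- dish: shallow aluminium dish 84 mm across, 18 mm high; origin under its centre. Bystander
- spool: black spool 44 mm across, 36 mm high; origin under its centre. Bystander
- bottle: white bottle 50 mm across, 110 mm high; origin under its centre. Bystander
- driver: screwdriver lying on the bench, 170 mm long. Bystander
- gauge: steel gauge block 90 x 30 x 9 mm lying flat; origin under its centre. Bystander
Not all that is in view belongs to the job. What is shaped like the part that bears blank_mid but purple or yellow is not meant.

How it is judged:
By the outcome, as a careful person would: the job done as asked, in the order asked, and still so for the second after the job is handed in, with the robot touching nothing.
Of h1, h2, h3, h4 only 2 to 3 are there at a start; the rules pass over those that are not, and their reading is None.
At some moment in a run one of h1, h2, h3, h4 may be knocked a few centimetres aside while the robot is not near it.
It also fails if it takes over 210 s, if anything falls off the work surface, if the arm or the gripper's body presses on something with over 40 N, if the wrist force passes 120 N, or if a joint passes its speed limit or range.

### The arm

A 6-joint arm with a two-finger parallel gripper is mounted at the origin on the work surface. World frame = base frame: x ahead of the robot, y to its left, z up, the work surface at z = 0. Lengths are in m, angles in rad, forces in N, time in s.
With the tool pointing down it reaches from about 0.25 to 0.775 m from the base axis. Payload 4 kg.
Tool frame: the origin (TCP) lies midway between the tips of the shut fingers; the grasp point (between the pads) lies 19 mm behind it; z points along the fingers, y is the direction in which the jaws open and shut (so a half turn about z gives the same grasp; the last joint's range is limited). The gripper opens to 94 mm and grips with 3 to 60 N. Pads are 16 mm wide; open, the fingers measure 119 mm over their backs; the gripper's body (75 mm by 177 mm) begins 78 mm behind the grasp point.
Start: joints at [-1.437, 0.087, 1.371, -0, 1.684, -0.103], TCP at [0.129, -0.535, 0.206] pointing down, gripper open.
Joint ranges: [-3.1, 3.1], [-0.76, 2.03], [0.27, 2.55], [-1.08, 4.22], [0.17, 2.65], [-2.57, 2.57]. Speed limits (rad/s): [2.79, 2.79, 3.14, 3.14, 3.14, 3.14].

### API

Orientations are given as [roll, pitch, yaw] about the fixed x, y, z axes, in that order (R = Rz(yaw) Ry(pitch) Rx(roll)).
In Python, from bench import robot gives the robot as it stands.
- The arm moves only by the tool servo_tool, never from a script. Its argument "rows" is a list of rows, each a list of 2 entries, a list of its own where there are three numbers: the shift along the tool's x, y, z normalised to -1 to 1, where 1 is 0.08 m, then the turn about the tool's z normalised to -1 to 1, where 1 is pi/2 rad. A call has 1 to 12 rows; each row is the pose to reach, as a shift and turn from the pose commanded when the call began, along the tool's axes at that moment; what a row does not reach only later rows make up. A row lasts 1/12 s, in which the tool goes at most 41.7 mm and 7.16 degrees, less where a joint would pass 70% of its speed; a pose out of reach is approached as far as the arm can. A call with a number of a shift or a turn outside -1 to 1 is refused whole. A call with a gripper value outside its range is refused whole. "grip" is the closure, from -1 (fully open) to 1 (shut), set as the call begins (left out, the last holds). The fingers move at their own pace and stop on an object; the grip force is fixed at half the most. Time passes only in rows, so rows that repeat a pose let the fingers close. It gives the time, the measured TCP pose, the force and the opening at its end, in the units of the state.
- robot.get_obs(): the state, without advancing time (a new reading comes with each control period).
- robot.snapshot(name): name is "scene" or "top"; returns a dict with "pixels" (480x640x3 uint8, red, green, blue), "camera_matrix" (3x3 intrinsics, pixels), "world_from_camera" (4x4, takes a point from camera to world coordinates). Camera axes: x right, y down, z forward; pixel columns grow to the right and rows downward; lengths in m; the calibration is good to about 2 mm. A picture is of the moment at which its call begins. There is no depth.
- robot.close_job(): hands the job in, once; it reports no verdict.
The state is a dict: "time": time; "joint_positions": joint angles; "qvel": joint speeds; "joint_torque": joint torques, N m; "tool_pos": TCP position; "ee_rot": TCP orientation; "wrist_force": force on the tool from outside, world axes, zero at the start; "wrist_torque": the same for the moment, N m; "width": finger opening in m.
Only numpy, scipy, OpenCV 4.12 (cv2) and the standard library are available. Lean on these libraries where they do the work, as an engineer would, in place of code of your own. Each camera call takes 0.05 s, during which the arm holds its last target.

## Working session

There is one attempt and no reset: what is moved stays moved. The work goes in short steps, Python scripts to look and compute and a tool call to move; the robot and the scene stay as the last step left them, time stands still between calls to the robot, and variables do not carry over. Pictures are saved under pics/ and viewed, and the job is handed in when it is done.

Besides the shell and the picture viewer there is one more tool, called after ">>>" as name([rows], argument=value, ...), one row to a line, values as JSON. servo_tool: Moves the arm, as the interface text tells. Its arguments: {"type":"object","properties":{"rows":{"type":"array"},"grip":{"type":"number"}},"required":["rows"]}

```bash
ls; mkdir -p pics
python3 - <<'E'
from bench import robot
import cv2,numpy as np
print(robot.get_obs())
for n in("scene","top"):
    s=robot.snapshot(n); cv2.imwrite(f"pics/{n}0.png",s["pixels"][:,:,::-1]); print(n,s["camera_matrix"],s["world_from_camera"])
E
```

```text
pics
{'time': 0.0, 'joint_positions': array([-1.43708962e+00,  8.79612849e-02,  1.37217892e+00,  1.58214128e-05,
        1.68362047e+00, -1.03116041e-01]), 'qvel': array([ 1.02136761e-03, -3.36242129e-05, -2.27794911e-04, -6.60826720e-04,
       -6.78560340e-04, -1.03961834e-04]), 'joint_torque': array([ 8.67147610e-04, -3.40186572e+01, -3.02426112e+01,  7.17900856e-02,
        3.29860440e-02, -1.66938862e-04]), 'tool_pos': array([ 0.12895974, -0.53412284,  0.20433897]), 'ee_rot': array([-3.13943777e+00, -2.38802708e-04,  2.36824256e-01]), 'wrist_force': array([-0.72754846, -0.59575363, -0.503095  ]), 'wrist_torque': array([-0.01657578, -0.00833028,  0.04719935]), 'width': 0.09413252958359651}
scene [[552.22717905   0.         318.35958054]
 [  0.         552.22717905 240.99384571]
 [  0.           0.           1.        ]] [[-0.0284149   0.76400305 -0.64458664  1.32371945]
 [ 0.99947567  0.01170082 -0.03019072  0.10814185]
 [-0.01552361 -0.64510653 -0.76393493  0.92712767]
 [ 0.          0.          0.          1.        ]]
top [[491.20068215   0.         329.67340674]
 [  0.         491.20068215 237.82816389]
 [  0.           0.           1.        ]] [[-0.00654742 -0.99732089  0.07285728  0.54301234]
 [-0.99991112  0.00737576  0.01110621  0.06739077]
 [-0.01161383 -0.07277809 -0.99728054  1.10439864]
 [ 0.          0.          0.          1.        ]]
```

View pics/scene0.png

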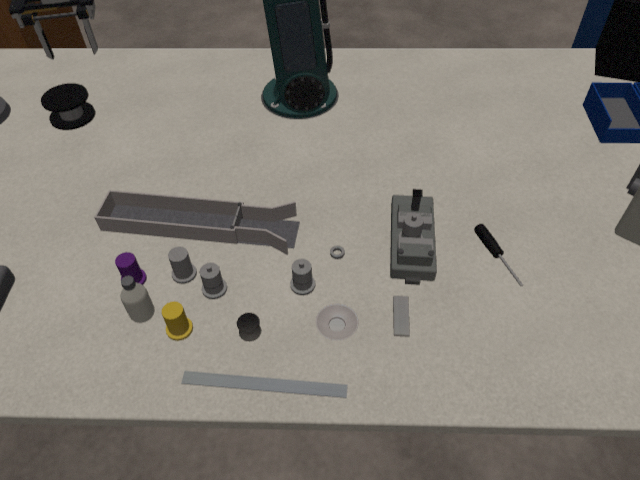

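View pics/top0.png

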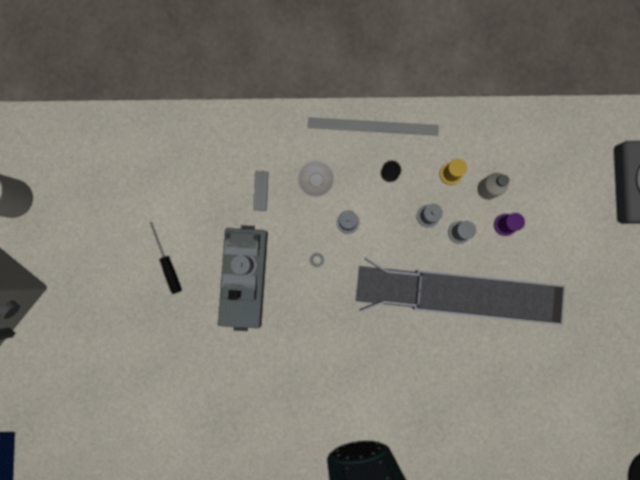

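Both pictures show two stemmed housings on the bench, at scene (302,275) and (211,279). A stemless steel part stands at scene (180,263). The decoys are purple (129,268) and yellow (176,319). The vise housing is at scene (413,225). Next I'll take close crops.

```bash
cat > h.py <<'E'
import cv2,numpy as np
from bench import robot
def snap(n,f=None):
    s=robot.snapshot(n)
    if f: cv2.imwrite(f"pics/{f}.png",s["pixels"][:,:,::-1])
    return s
def w(s,u,v,z):
    K,T=s["camera_matrix"],s["world_from_camera"]
    d=T[:3,:3]@np.linalg.solve(K,[u,v,1]); o=T[:3,3]
    return o+d*(z-o[2])/d[2]
def p(s,X):
    K,T=s["camera_matrix"],s["world_from_camera"]
    c=K@(T[:3,:3].T@(np.array(X)-T[:3,3])); return c[:2]/c[2]
def crop(s,x0,y0,x1,y1,k,f):
    im=s["pixels"][y0:y1,x0:x1,::-1]
    cv2.imwrite(f"pics/{f}.png",cv2.resize(im,None,fx=k,fy=k,interpolation=cv2.INTER_CUBIC))
E
python3 - <<'E'
from h import *
t=snap("top");s=snap("scene")
crop(t,290,140,540,320,3.2,"c1"); crop(t,210,215,280,340,4.7,"c2"); crop(s,90,180,330,350,3.2,"c3"); crop(s,370,180,450,300,5,"c4")
E
```

```text
(no output)
```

View pics/c1.png

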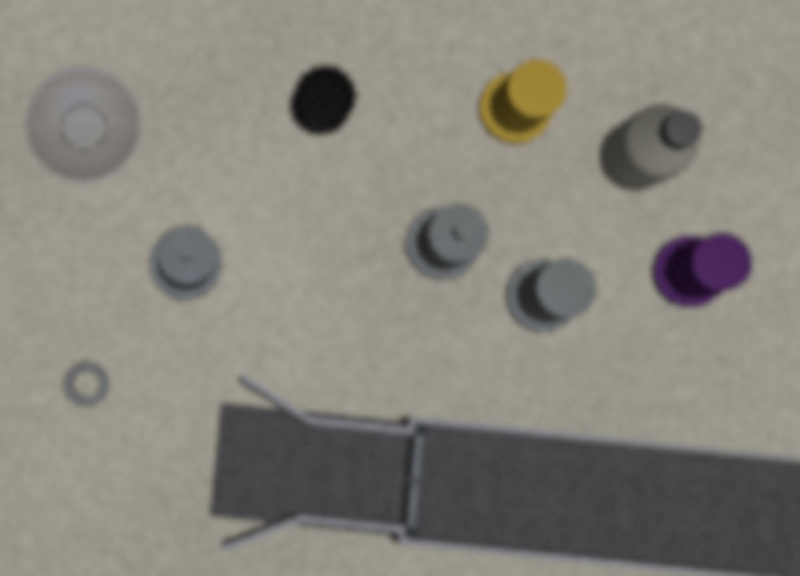

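View pics/c2.png

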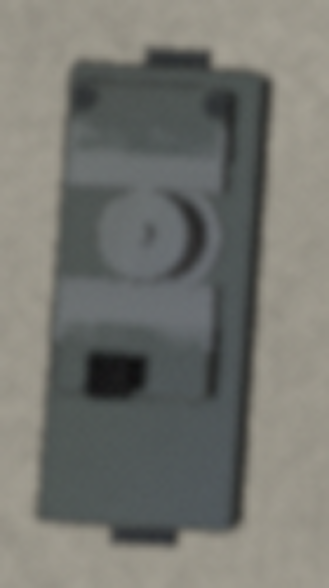

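View pics/c3.png

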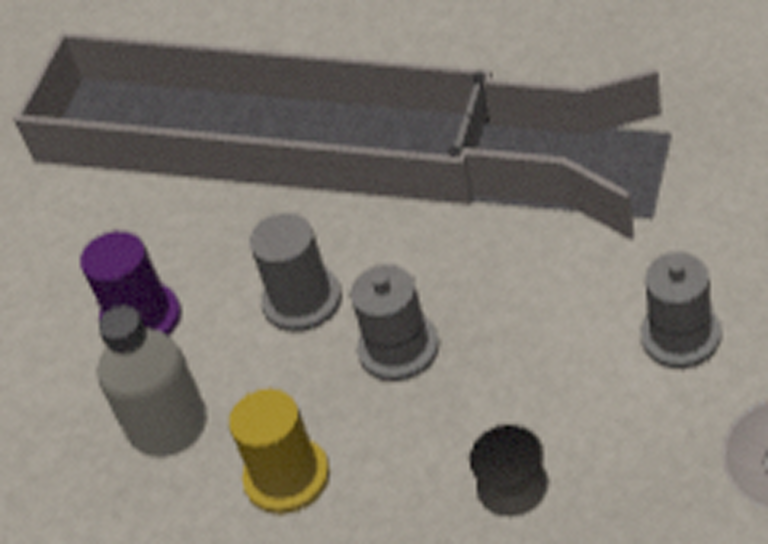

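View pics/c4.png

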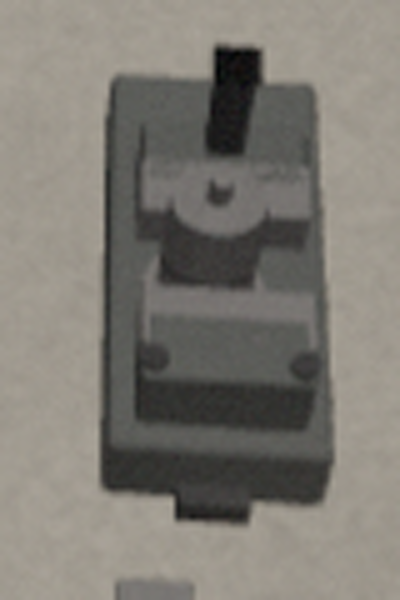

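Run:
```python
from h import *
t=snap("top");s=snap("scene")
T=lambda x,y:(290+x/3.2,140+y/3.2)
T2=lambda x,y:(210+x/4.7,215+y/4.7)
S=lambda x,y:(90+x/3.2,180+y/3.2)
S2=lambda x,y:(370+x/5,180+y/5)
np.set_printoptions(precision=4,suppress=True)
for n,a,b,z in [("h1",T(187,257),S(677,276),.064),("h2",T(457,234),S(384,290),.064),("bl",T(566,289),S(285,238),.068),("hv",T2(143,234),S2(221,208),.099),("hvstem",T2(150,234),S2(220,187),.111),
 ("post",T2(113,375),S2(237,55),.117),("gateL?",T(407,421),S(455,152),.045),("gateR?",T(398,537),S(479,77),.045),
 ("ring",T(86,384),(337,252),.005),("flareA",T(242,380),S(633,192),.045),("flareB",T(226,545),S(657,74),.045)]:
    print(n,w(t,*a,z)[:2],w(s,*b,z)[:2])
for n,a,z in [("pen far R",(564,287),.045),("pen far L",(561,323),.045),("vise TL",T2(72,70),.035),("TR",T2(270,78),.035),("BL",T2(40,522),.035),("BR",T2(240,527),.035),("dish",(316,180),.01),("spool",(391,171),.036),("bottletop",(502,181),.11),("yel",(457,167),.068),("pur",(515,222),.068)]:
    print(n,w(t,*a,z)[:2])
for n,a in [("pen far a",S(64,38)),("pen far b",S(18,120))]: print(n,w(s,*a,.045)[:2])
```

```text
h1 [0.6561 0.0388] [0.6611 0.0428]
h2 [ 0.6701 -0.1407] [ 0.6749 -0.1367]
bl [ 0.6325 -0.2108] [ 0.6382 -0.2042]
hv [0.5624 0.2618] [0.5709 0.2672]
hvstem [0.5622 0.2564] [0.5704 0.2654]
post [0.5022 0.2707] [0.5015 0.2774]
gateL? [ 0.5464 -0.1083] [ 0.5444 -0.1124]
gateR? [ 0.4692 -0.1008] [ 0.4747 -0.1047]
ring [0.5738 0.1086] [0.576  0.1126]
flareA [0.5746 0.002 ] [0.5777 0.0092]
flareB [0.4645 0.014 ] [0.4701 0.0189]
pen far R [ 0.5114 -0.4205]
pen far L [ 0.4354 -0.411 ]
vise TL [0.6403 0.3078]
TR [0.6358 0.2154]
BL [0.4318 0.3207]
BR [0.429  0.2286]
dish [0.7539 0.1095]
spool [ 0.7675 -0.0566]
bottletop [ 0.7292 -0.2737]
yel [ 0.7681 -0.1935]
pur [ 0.6493 -0.3126]
pen far a [ 0.4402 -0.4059]
pen far b [ 0.5196 -0.4159]
```

```bash
cat >> h.py <<'E'
G=np.array([.5087,-.1065]); D=np.array([-.103,-.9947]); L=np.array([.9947,-.103])
def go(x,y,z,yaw=None):
    o=robot.get_obs(); P=o["tool_pos"]; Y=o["ee_rot"][2]
    d=np.array([x,y,z])-P; c,s=np.cos(Y),np.sin(Y)
    u=np.array([c*d[0]+s*d[1], s*d[0]-c*d[1], -d[2]])/.08
    print("t",round(o["time"],1),"pos",P.round(4),"rot",o["ee_rot"].round(3),"w",round(o["width"],4),"F",o["wrist_force"].round(1),"q",o["joint_positions"].round(2))
    print("units",u.round(3),"turn",None if yaw is None else round(-(yaw-Y)/(np.pi/2),3))
E
python3 -c "
from h import *
go(.5066,.2673,.22,-.063)"
```

```text
t 0.3 pos [ 0.129  -0.5345  0.2051] rot [-3.141 -0.     0.237] w 0.094 F [ 0.1 -0.4 -0.2] q [-1.44  0.09  1.37  0.    1.68 -0.1 ]
units [ 6.939 -8.635 -0.186] turn 0.191
```

>>> servo_tool([
  [[0.2,-0.25,-0.1],0],
  [[0.5,-0.6,-0.2],0],
  [[0.8,-1,-0.3],0],
  [[0.8,-1,-0.3],0],
], grip=-1)

```text
time: 0.63
tool_pos: [0.1748, -0.4382, 0.2322]
ee_rot: [3.139, -0.002, 0.241]
wrist_force: [-0.2, -1.3, -0.1]
width: 0.0937
```

>>> servo_tool([
  [[0.4,-0.5,0],0],
  [[0.8,-1,0],0],
])

```text
time: 0.8
tool_pos: [0.2077, -0.3662, 0.229]
ee_rot: [-3.141, 0.0, 0.234]
wrist_force: [0.9, 0.4, 0.4]
width: 0.0938
```

>>> servo_tool([
  [[0.4,-0.5,0],0],
  [[0.8,-1,0],0],
])

```text
time: 0.97
tool_pos: [0.2433, -0.2897, 0.2293]
ee_rot: [3.141, -0.0, 0.235]
wrist_force: [0.5, -0.1, 0.4]
width: 0.094
```

>>> servo_tool([
  [[0.4,-0.5,0],0],
  [[0.8,-1,0],0],
])

```text
time: 1.13
tool_pos: [0.2788, -0.2141, 0.2295]
ee_rot: [3.141, -0.001, 0.235]
wrist_force: [0.3, -0.3, -1.0]
width: 0.0941
```

>>> servo_tool([
  [[0.4,-0.5,0],0],
  [[0.8,-1,0],0],
])

```text
time: 1.3
tool_pos: [0.3142, -0.1386, 0.2297]
ee_rot: [3.14, -0.001, 0.236]
wrist_force: [1.9, -0.8, 1.2]
width: 0.0941
```

>>> servo_tool([
  [[0.4,-0.5,0],0],
  [[0.8,-1,0],0],
])

```text
time: 1.47
tool_pos: [0.3497, -0.0629, 0.2298]
ee_rot: [3.14, -0.001, 0.236]
wrist_force: [0.7, -0.6, 0.6]
width: 0.0938
```

>>> servo_tool([
  [[0.4,-0.5,0],0],
  [[0.8,-1,0],0],
])

```text
time: 1.63
tool_pos: [0.3851, 0.0128, 0.2297]
ee_rot: [3.141, -0.001, 0.237]
wrist_force: [0.6, -1.2, 0.7]
width: 0.0943
```

>>> servo_tool([
  [[0.4,-0.5,0],0.1],
  [[0.8,-0.8,0],0.19],
  [[0.8,-0.8,0],0.19],
  [[0.8,-0.8,0],0.19],
])

```text
time: 1.97
tool_pos: [0.4331, 0.0909, 0.2286]
ee_rot: [-3.141, 0.001, -0.059]
wrist_force: [-0.1, -0.2, 0.2]
width: 0.0943
```

```bash
python3 -c "
from h import *
go(.506,.2673,.2,-.063)
t=snap('top');s=snap('scene')
crop(t,200,200,300,340,4,'d1');crop(s,350,150,470,300,4,'d2')"
```

```text
t 2.0 pos [0.4331 0.0909 0.2286] rot [-3.141e+00  1.000e-03 -5.900e-02] w 0.0943 F [-0.1 -0.2  0.2] q [ 0.08 -0.16  1.56  0.    1.74  1.71]
units [ 0.78  -2.255  0.357] turn 0.003
```

>>> servo_tool([
  [[0.1,-0.5,0],0],
  [[0.4,-1,0],0],
  [[0.4,-1,0],0],
])

```text
time: 2.32
tool_pos: [0.4702, 0.168, 0.2285]
ee_rot: [-3.14, 0.0, -0.059]
wrist_force: [-0.1, 0.2, -0.4]
width: 0.0948
```

>>> servo_tool([
  [[0.2,-0.5,0],0],
  [[0.38,-1,0],0],
  [[0.38,-1,0],0],
  [[0.38,-1.0,0],0],
])

```text
time: 2.65
tool_pos: [0.504, 0.2434, 0.2284]
ee_rot: [3.14, 0.002, -0.06]
wrist_force: [0.4, 0.1, -0.6]
width: 0.0943
```

>>> servo_tool([
  [[0,-0.25,0.2],0],
  [[0,-0.25,0.6],0],
  [[0,-0.25,0.6],0],
  [[0,-0.25,0.6],0],
])

```text
time: 2.98
tool_pos: [0.5036, 0.2613, 0.1801]
ee_rot: [3.139, 0.004, -0.063]
wrist_force: [-0.1, -0.2, 0.7]
width: 0.094
```

```bash
python3 -c "
from h import *
go(.506,.2673,.077,-.063)
t=snap('top');s=snap('scene')
crop(t,200,200,300,340,4,'e1');crop(s,350,150,470,300,4,'e2')"
```

```text
t 3.0 pos [0.5036 0.2613 0.1801] rot [ 3.139  0.004 -0.063] w 0.094 F [-0.1 -0.2  0.7] q [ 0.38  0.14  1.37 -0.    1.64  2.01]
units [ 0.025 -0.077  1.289] turn -0.0
```

View pics/e2.png

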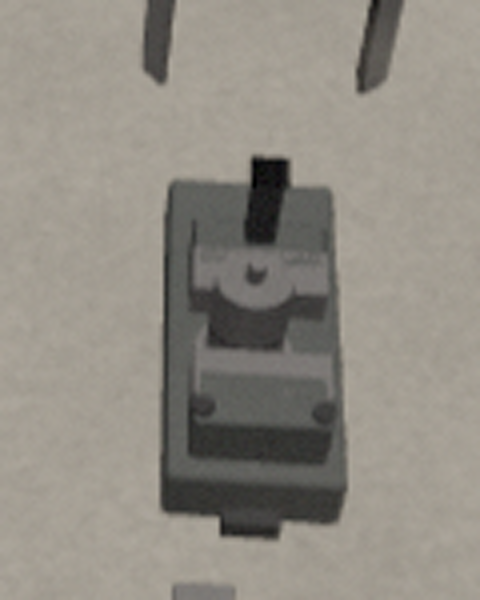

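View pics/e1.png

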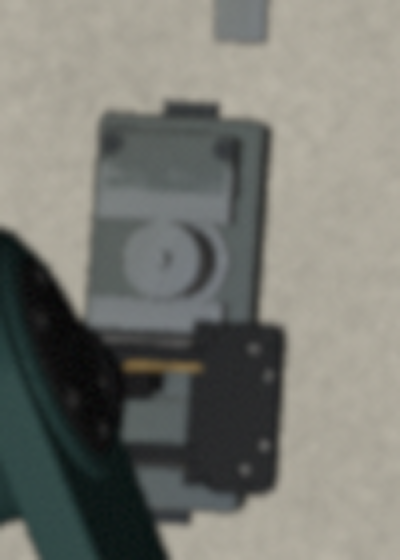

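```bash
python3 -c "
from h import *
s=snap('scene');t=snap('top')
o=robot.get_obs();P=o['tool_pos'];print(P)
Y=o['ee_rot'][2];ty=np.array([np.sin(Y),-np.cos(Y),0])
for k in(-.06,0,.06): print(p(s,P+k*ty), (p(s,P+k*ty)-[350,150])*4)
print(w(s,415.5,171,.18))
print((p(s,[.5066,.2673,.117])-[350,150])*4,(p(t,[.5066,.2673,.117])-[200,200])*4)
"
```

```text
[0.5062295  0.26329741 0.1843157 ]
[445.32936709 169.78263251] [381.31746835  79.13053003]
[414.56019381 168.24497788] [258.24077523  72.97991151]
[384.02940876 166.71923643] [136.11763505  66.87694571]
[0.50948051 0.26537869 0.18      ]
[250.76498048 170.73029397] [143.04113737 370.19442853]
```

>>> servo_tool([
  [[0,-0.1,0.4],0],
  [[0,-0.1,0.8],0],
  [[0,-0.1,1],0],
  [[0,-0.1,1],0],
])

```text
time: 3.52
tool_pos: [0.5036, 0.2707, 0.0981]
ee_rot: [3.138, 0.006, -0.062]
wrist_force: [-0.2, -0.0, -1.0]
width: 0.0943
```

```bash
python3 -c "
from h import *
go(.504,.272,.079,-.063)
s=snap('scene');t=snap('top');crop(t,200,200,300,340,4,'f1');crop(s,350,150,470,300,4,'f2')"
```

```text
t 3.5 pos [0.5036 0.2707 0.0981] rot [ 3.138  0.006 -0.062] w 0.0943 F [-0.2 -0.  -1. ] q [ 0.39  0.18  1.48 -0.    1.49  2.03]
units [ 0.005 -0.017  0.239] turn 0.001
```

View pics/f2.png

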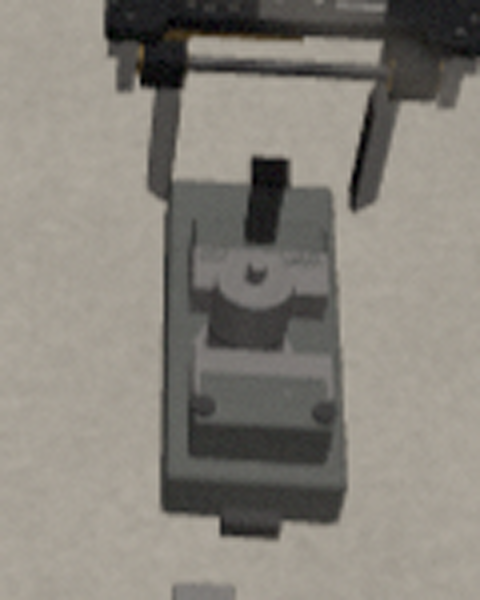

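>>> servo_tool([
  [[0,0,0.12],0],
  [[0,0,0.22],0],
  [[0,0,0.22],0],
])

```text
time: 3.87
tool_pos: [0.5053, 0.2717, 0.0832]
ee_rot: [3.141, 0.001, -0.062]
wrist_force: [0.3, 0.3, -0.1]
width: 0.0942
```

>>> servo_tool([
  [[0,0,0],0],
  [[0,0,0],0],
  [[0,0,0],0],
  [[0,0,0],0],
  [[0,0,0],0],
  [[0,0,0],0],
  [[0,0,0],0],
  [[0,0,0],0],
], grip=1)

```text
time: 4.53
tool_pos: [0.5056, 0.272, 0.0839]
ee_rot: [3.142, -0.0, -0.062]
wrist_force: [-0.9, -0.6, 0.7]
width: 0.044
```

>>> servo_tool([
  [[0,0,0],0],
  [[0,0,0],0],
  [[0,0,0],0],
  [[0,0,0],0],
  [[0,0,0],0],
  [[0,0,0],0],
  [[0,0,0],0],
  [[0,0,0],0],
])

```text
time: 5.2
tool_pos: [0.5057, 0.2744, 0.0838]
ee_rot: [-3.137, -0.001, -0.061]
wrist_force: [0.4, 8.0, -2.3]
width: 0.0159
```

>>> servo_tool([
  [[-0.06,-0.03,0],0],
  [[-0.12,-0.03,0],0],
  [[-0.18,-0.03,0],0],
  [[-0.24,-0.03,0],0],
  [[-0.3,-0.03,0],0],
  [[-0.36,-0.03,0],0],
  [[-0.42,-0.03,0],0],
  [[-0.48,-0.03,0],0],
  [[-0.54,-0.03,0],0],
  [[-0.56,-0.03,0],0],
  [[-0.56,-0.03,0],0],
])

```text
time: 6.12
tool_pos: [0.4599, 0.2775, 0.0838]
ee_rot: [-3.141, 0.001, -0.061]
wrist_force: [1.4, 3.3, -3.2]
width: 0.0159
```

```bash
python3 -c "
from h import *
go(.504,.272,.079,-.063)
s=snap('scene');t=snap('top');crop(t,200,200,300,340,4,'g1');crop(s,350,150,470,300,4,'g2')"
```

```text
t 6.1 pos [0.4599 0.2775 0.0838] rot [-3.141e+00  1.000e-03 -6.100e-02] w 0.0159 F [ 1.4  3.3 -3.2] q [0.44 0.12 1.58 0.   1.44 2.07]
units [0.554 0.034 0.06 ] turn 0.001
```

View pics/g2.png

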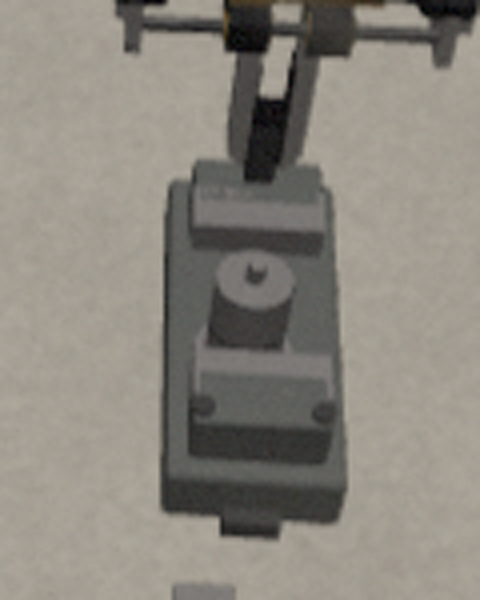

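View pics/g1.png

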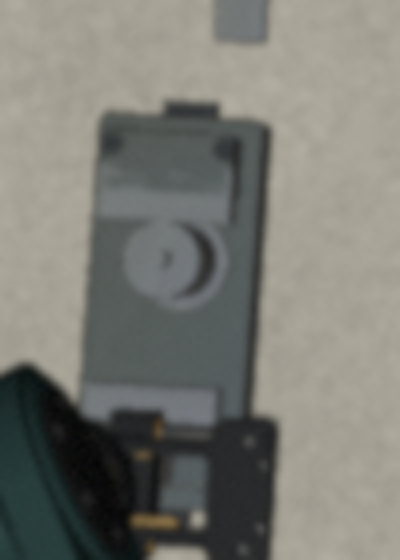

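>>> servo_tool([
  [[0,0,0],0],
  [[0,0,0],0],
  [[0,0,0],0],
  [[0,0,-0.3],0],
  [[0,0,-0.7],0],
  [[0,0,-0.85],0],
  [[0,0,-0.85],0],
], grip=-1)

```text
time: 6.8
tool_pos: [0.4634, 0.2778, 0.1563]
ee_rot: [-3.138, -0.008, -0.062]
wrist_force: [0.5, 0.5, 0.3]
width: 0.0593
```

```bash
python3 -c "
from h import *
go(.5655,.2645,.15,-.063)"
```

```text
t 6.8 pos [0.4634 0.2778 0.1563] rot [-3.138 -0.008 -0.062] w 0.0593 F [0.5 0.5 0.3] q [ 0.44  0.07  1.48 -0.    1.58  2.07]
units [1.284 0.087 0.079] turn 0.001
```

>>> servo_tool([
  [[0.3,0.1,0],0],
  [[0.7,0.1,0],0],
  [[0.95,0.1,0],0],
  [[0.95,0.1,0],0],
])

```text
time: 7.13
tool_pos: [0.5385, 0.263, 0.1491]
ee_rot: [3.139, 0.002, -0.064]
wrist_force: [-0.8, -0.4, -0.4]
width: 0.0856
```

>>> servo_tool([
  [[0.2,0,0],0],
  [[0.34,0,0],0],
  [[0.34,0,0],0],
  [[0.34,0,0],0],
])

```text
time: 7.47
tool_pos: [0.5623, 0.2625, 0.1503]
ee_rot: [3.14, 0.003, -0.062]
wrist_force: [-0.6, -1.1, -0.4]
width: 0.0941
```

```bash
python3 -c "
from h import *
go(.5655,.2645,.15,-.063)
s=snap('scene');t=snap('top');crop(t,200,200,300,340,4,'i1');crop(s,350,150,470,300,4,'i2')
go(.5655,.2645,.064,-.063)
"
```

```text
t 7.5 pos [0.5623 0.2625 0.1503] rot [ 3.14e+00  3.00e-03 -6.20e-02] w 0.0941 F [-0.6 -1.1 -0.4] q [0.35 0.26 1.28 0.   1.6  1.98]
units [ 0.038 -0.027  0.003] turn 0.001
t 7.6 pos [0.5622 0.2629 0.1511] rot [ 3.141e+00  2.000e-03 -6.100e-02] w 0.0942 F [-0.3 -0.5  0.4] q [0.35 0.26 1.28 0.   1.6  1.98]
units [ 0.04  -0.023  1.089] turn 0.001
```

View pics/i2.png

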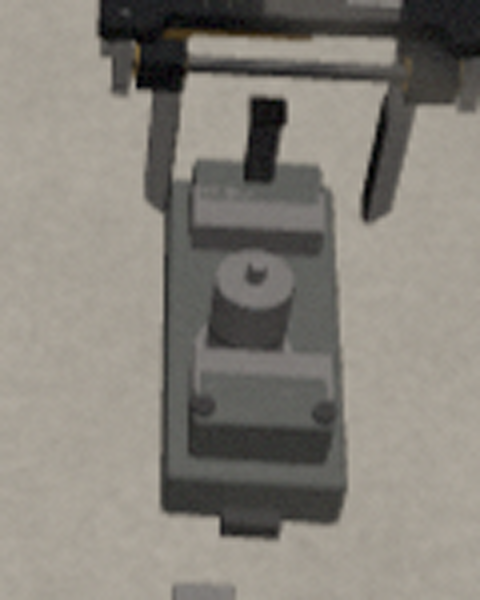

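>>> servo_tool([
  [[0.04,-0.02,0.25],0],
  [[0.04,-0.02,0.5],0],
  [[0.04,-0.02,0.75],0],
  [[0.04,-0.02,1],0],
  [[0.04,-0.02,1],0],
])

```text
time: 7.98
tool_pos: [0.5627, 0.2633, 0.0667]
ee_rot: [3.138, 0.009, -0.061]
wrist_force: [-0.7, -0.2, -0.1]
width: 0.0936
```

>>> servo_tool([
  [[0,0,0.05],0],
  [[0,0,0.05],0],
  [[0,0,0.05],0],
  [[0,0,0.05],0],
  [[0,0,0.05],0],
  [[0,0,0.05],0],
  [[0,0,0.05],0],
  [[0,0,0.05],0],
  [[0,0,0.05],0],
  [[0,0,0.05],0],
  [[0,0,0.05],0],
  [[0,0,0.05],0],
], grip=1)

```text
time: 8.98
tool_pos: [0.5669, 0.2641, 0.068]
ee_rot: [3.141, -0.0, -0.062]
wrist_force: [0.3, -0.0, 0.6]
width: 0.0395
```

>>> servo_tool([
  [[0,0,-0.1],0],
  [[0,0,-0.25],0],
  [[0,0,-0.45],0],
  [[0,0,-0.7],0],
  [[0,0,-1],0],
  [[0,0,-1],0],
])

```text
time: 9.48
tool_pos: [0.5694, 0.2652, 0.1538]
ee_rot: [-3.138, -0.009, -0.062]
wrist_force: [-0.4, -0.5, 1.5]
width: 0.0165
```

>>> servo_tool([
  [[0,0.15,-0.1],0],
  [[0,0.4,-0.25],0],
  [[-0.1,0.7,-0.25],0],
  [[-0.1,1,-0.25],0],
  [[-0.1,1,-0.25],0],
])

```text
time: 9.9
tool_pos: [0.5532, 0.1804, 0.1677]
ee_rot: [3.139, 0.001, -0.066]
wrist_force: [0.8, 0.5, -0.1]
width: 0.0008
```

>>> servo_tool([
  [[0,0.3,0],0],
  [[-0.1,0.65,0],0],
  [[-0.1,1,0],0],
  [[-0.1,1,0],0],
])

```text
time: 10.23
tool_pos: [0.5401, 0.1013, 0.1673]
ee_rot: [3.139, 0.001, -0.066]
wrist_force: [0.4, 1.0, 0.0]
width: 0.0005
```

>>> servo_tool([
  [[0,0,0],-0.07],
  [[0,0,0],-0.15],
  [[0,0,0],-0.22],
  [[0,0,0],-0.3],
  [[0,0,0],-0.37],
  [[0,0,0],-0.45],
  [[0,0,0],-0.52],
  [[0,0,0],-0.6],
  [[0,0,0],-0.67],
  [[0,0,0],-0.75],
  [[0,0,0],-0.82],
  [[0,0,0],-0.89],
])

```text
time: 11.23
tool_pos: [0.5406, 0.106, 0.1671]
ee_rot: [-3.14, -0.0, 1.342]
wrist_force: [-0.2, -0.5, -0.7]
width: 0.0007
```

```bash
python3 -c "
from h import *
go(.526,.0626,.04,1.467)
s=snap('scene','j2')"
```

```text
t 11.2 pos [0.5406 0.106  0.1671] rot [-3.14  -0.     1.342] w 0.0007 F [-0.2 -0.5 -0.7] q [0.09 0.1  1.43 0.   1.61 0.32]
units [-0.57  -0.055  1.589] turn -0.079
```

View pics/j2.png

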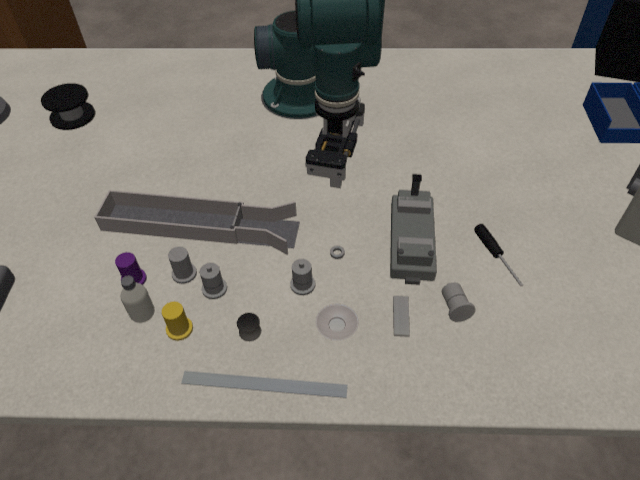

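The lift failed. The flange caught under the fixed jaw's plate, the housing slipped from the grip, and it now lies on its side at about scene (458,302). Nothing else seems to have moved. I'll look closely before recovering it.

```bash
python3 -c "
from h import *
s=snap('scene');t=snap('top');crop(t,185,130,305,230,5,'k1');crop(s,380,250,540,350,5,'k2')"
```

View pics/k1.png

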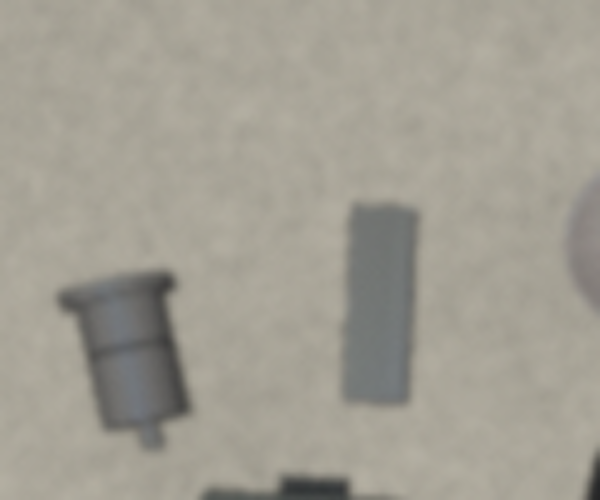

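View pics/k2.png

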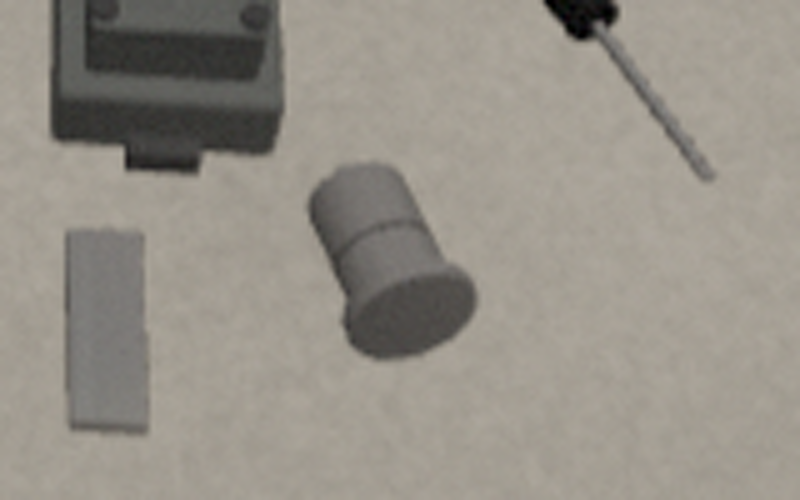

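```bash
python3 -c "
from h import *
s=snap('scene');t=snap('top')
f=lambda x,y,z:w(t,185+x/5,130+y/5,z)[:2].round(4)
print('stem tip',f(153,450,.019),'stem root',f(148,428,.02),'body end c',f(146,421,.02),'flange c',f(116,287,.026))
print('scene flange c',w(s,380+412/5,250+312/5,.026)[:2], 'gauge', f(380,305,.009))
a=f(153,450,.019);b=f(116,287,.026);print(np.linalg.norm(a-b),np.linalg.norm(a),np.degrees(np.arctan2(*(b-a)[::-1])))
"
```

```text
stem tip [0.664  0.3333] stem root [0.6738 0.3354] body end c [0.6769 0.3364] flange c [0.7363 0.3489]
scene flange c [0.73820001 0.35371441] gauge [0.7301 0.2338]
0.07396384251781399 0.7429568560825051 12.175912517799775
```

>>> servo_tool([
  [[0,0,0],0.07],
  [[0,0,0],0.15],
  [[0,0,0],0.22],
  [[0,0,0],0.3],
  [[0,0,0],0.37],
  [[0,0,0],0.45],
  [[0,0,0],0.52],
  [[0,0,0],0.6],
  [[0,0,0],0.67],
  [[0,0,0],0.72],
  [[0,0,0],0.72],
  [[0,0,0],0.72],
], grip=0.15)

```text
time: 12.48
tool_pos: [0.5409, 0.1055, 0.1677]
ee_rot: [-3.142, 0.0, 0.206]
wrist_force: [-0.4, -1.0, -0.4]
width: 0.0399
```

```bash
python3 -c "
from h import *
go(.6605,.3353,.12,.2125)"
```

```text
t 12.5 pos [0.5409 0.1055 0.1677] rot [-3.142  0.     0.206] w 0.0399 F [-0.4 -1.  -0.4] q [0.09 0.1  1.43 0.   1.61 1.45]
units [ 2.052 -2.505  0.597] turn -0.004
```

>>> servo_tool([
  [[0.3,-0.4,0],0],
  [[0.6,-0.7,0],0],
  [[0.8,-1,0],0],
  [[0.8,-1,0],0],
])

```text
time: 12.82
tool_pos: [0.5882, 0.2012, 0.1667]
ee_rot: [-3.139, -0.0, 0.211]
wrist_force: [-1.0, -0.4, -1.2]
width: 0.0398
```

>>> servo_tool([
  [[0.3,-0.4,0],0],
  [[0.6,-0.7,0],0],
  [[0.8,-1,0],0],
  [[0.8,-1,0],0],
])

```text
time: 13.15
tool_pos: [0.634, 0.2923, 0.1658]
ee_rot: [-3.14, 0.001, 0.21]
wrist_force: [-1.4, -0.3, 0.1]
width: 0.0401
```

>>> servo_tool([
  [[0.15,-0.2,0.2],0],
  [[0.4,-0.45,0.5],0],
  [[0.44,-0.5,0.9],0],
  [[0.44,-0.5,0.9],0],
  [[0.44,-0.5,0.9],0],
])

```text
time: 13.57
tool_pos: [0.658, 0.3329, 0.0924]
ee_rot: [3.139, 0.007, 0.206]
wrist_force: [0.4, -0.2, -0.1]
width: 0.04
```

```bash
python3 -c "
from h import *
go(.6605,.3353,.0155,.2125)
s=snap('scene');t=snap('top');crop(t,185,130,305,230,5,'l1');crop(s,380,200,540,350,5,'l2');
print(p(t,[.664,.3333,.019]))"
```

```text
t 13.6 pos [0.658  0.3329 0.0924] rot [3.139 0.007 0.206] w 0.04 F [ 0.4 -0.2 -0.1] q [ 0.39  0.55  1.   -0.    1.6   1.76]
units [ 0.037 -0.023  0.962] turn -0.004
[215.61867918 220.00252014]
```

View pics/l1.png

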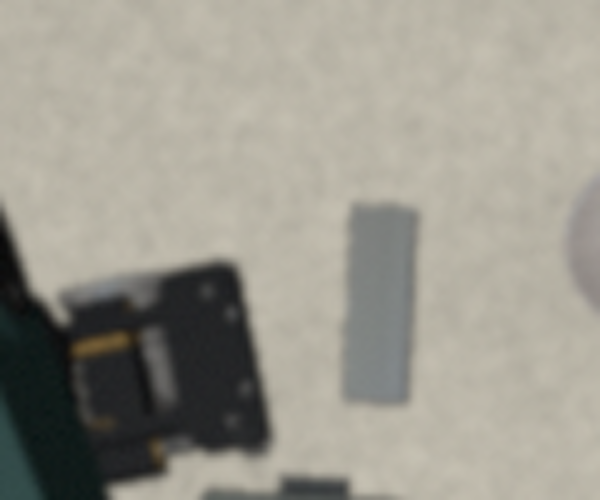

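View pics/l2.png

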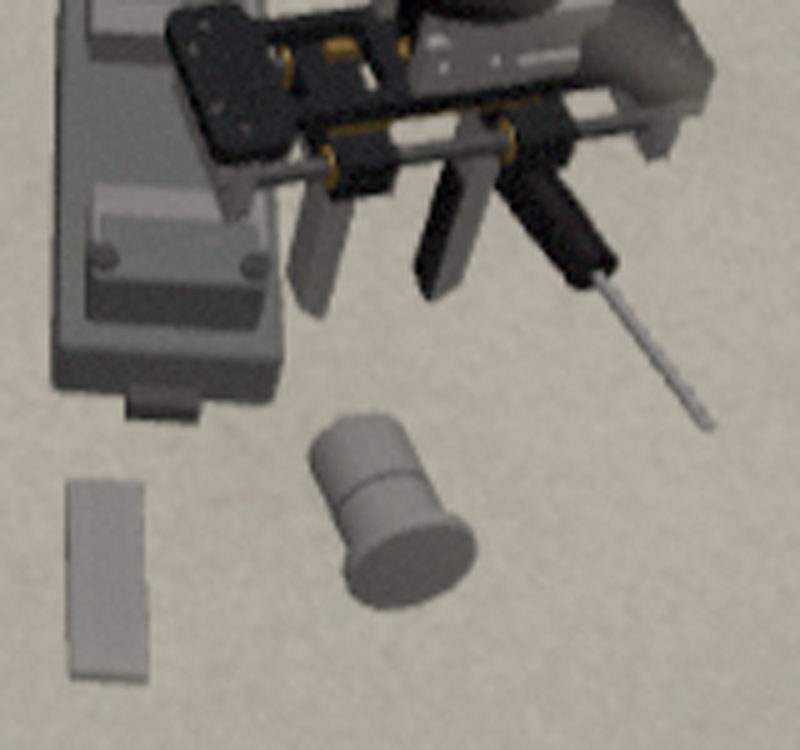

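>>> servo_tool([
  [[0.02,-0.02,0.25],0],
  [[0.03,-0.02,0.5],0],
  [[0.03,-0.02,0.75],0],
  [[0.03,-0.02,0.96],0],
  [[0.03,-0.02,0.96],0],
  [[0.03,-0.02,0.96],0],
])

```text
time: 14.17
tool_pos: [0.6625, 0.3359, 0.021]
ee_rot: [-3.142, -0.002, 0.205]
wrist_force: [-0.3, 0.7, 1.0]
width: 0.0397
```

```bash
python3 -c "
from h import *
go(.6605,.3353,.0155,.2125)
s=snap('scene');crop(s,420,260,500,340,7,'m2');
"
```

```text
t 14.2 pos [0.6625 0.3359 0.021 ] rot [-3.142e+00 -2.000e-03  2.050e-01] w 0.0397 F [-0.3  0.7  1. ] q [ 0.39  0.6   1.07 -0.    1.47  1.76]
units [-0.026  0.002  0.069] turn -0.005
```

View pics/m2.png

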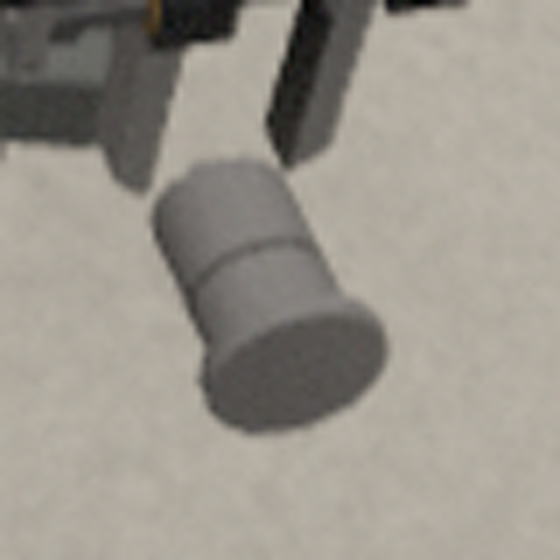

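>>> servo_tool([
  [[-0.02,0,0.04],0],
  [[-0.03,0,0.07],0],
  [[-0.03,0,0.07],0],
  [[-0.03,0,0.07],0],
  [[-0.03,0,0.07],0],
  [[-0.03,0,0.07],0],
  [[-0.03,0,0.07],0],
  [[-0.03,0,0.07],0],
  [[-0.03,0,0.07],0],
  [[-0.03,0,0.07],0],
  [[-0.03,0,0.07],0],
  [[-0.03,0,0.07],0],
], grip=1)

```text
time: 15.22
tool_pos: [0.6598, 0.3361, 0.0137]
ee_rot: [3.141, -0.0, 0.205]
wrist_force: [-0.1, -0.8, 2.2]
width: 0.0065
```

>>> servo_tool([
  [[0,0,0],0],
  [[0,0,0],0],
  [[0,0,0],0],
  [[0,0,0],0],
])

```text
time: 15.55
tool_pos: [0.6598, 0.3361, 0.0137]
ee_rot: [3.141, -0.0, 0.205]
wrist_force: [0.3, -0.2, 2.8]
width: 0.0065
```

```bash
python3 -c "
from h import *
s=snap('scene');crop(s,400,230,510,340,7,'n2');
"
```

```text
(no output)
```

View pics/n2.png

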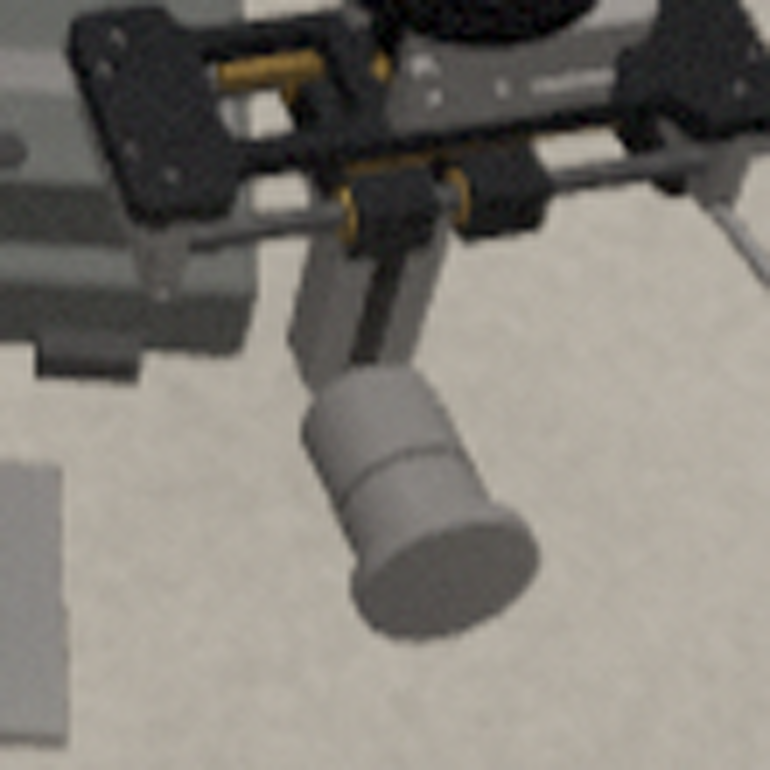

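>>> servo_tool([
  [[0,0,0],0],
  [[0,0,0],0],
  [[0,0,0],0],
  [[0,0,0.03],0],
  [[0,0,0.06],0],
  [[0,0,0.06],0],
], grip=0.57)

```text
time: 16.1
tool_pos: [0.659, 0.3359, 0.0073]
ee_rot: [3.141, 0.002, 0.205]
wrist_force: [-1.0, -0.0, -1.0]
width: 0.02
```

>>> servo_tool([
  [[0,0,0],0],
  [[0,0,0],0],
  [[0,0,0],0],
  [[0,0,0],0],
  [[0,0,0],0],
  [[0,0,0],0],
  [[0,0,0],0],
  [[0,0,0],0],
], grip=1)

```text
time: 16.77
tool_pos: [0.6596, 0.3361, 0.0086]
ee_rot: [3.142, 0.0, 0.205]
wrist_force: [-0.6, -0.6, -0.2]
width: 0.0067
```

>>> servo_tool([
  [[0,0,0],0],
  [[0,0,0],0],
  [[0,0,0],0],
  [[0,0,-0.04],0],
  [[0,0,-0.08],0],
  [[0,0,-0.08],0],
], grip=0.57)

```text
time: 17.27
tool_pos: [0.6603, 0.3364, 0.0164]
ee_rot: [-3.141, -0.002, 0.205]
wrist_force: [0.3, 0.1, 0.0]
width: 0.0203
```

>>> servo_tool([
  [[0,0,0],0],
  [[0,0,0],0],
  [[0,0,0],0],
  [[0,0,0],0],
  [[0,0,0],0],
  [[0,0,0],0],
  [[0,0,0],0],
  [[0,0,0],0],
], grip=1)

```text
time: 17.93
tool_pos: [0.6597, 0.3361, 0.0152]
ee_rot: [3.142, -0.0, 0.205]
wrist_force: [0.6, 1.2, 0.4]
width: 0.0067
```

>>> servo_tool([
  [[0,0,-0.04],0],
  [[0,0,-0.08],0],
  [[0,0,-0.12],0],
  [[0,0,-0.16],0],
  [[0,0,-0.2],0],
  [[0,0,-0.24],0],
  [[0,0,-0.28],0],
  [[0,0,-0.32],0],
  [[0,0,-0.36],0],
  [[0,0,-0.4],0],
])

```text
time: 18.77
tool_pos: [0.6596, 0.336, 0.0473]
ee_rot: [3.141, 0.0, 0.205]
wrist_force: [0.2, 0.8, -2.2]
width: 0.0066
```

```bash
python3 -c "
from h import *
s=snap('scene');crop(s,400,230,510,340,7,'o2');
"
```

```text
(no output)
```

View pics/o2.png

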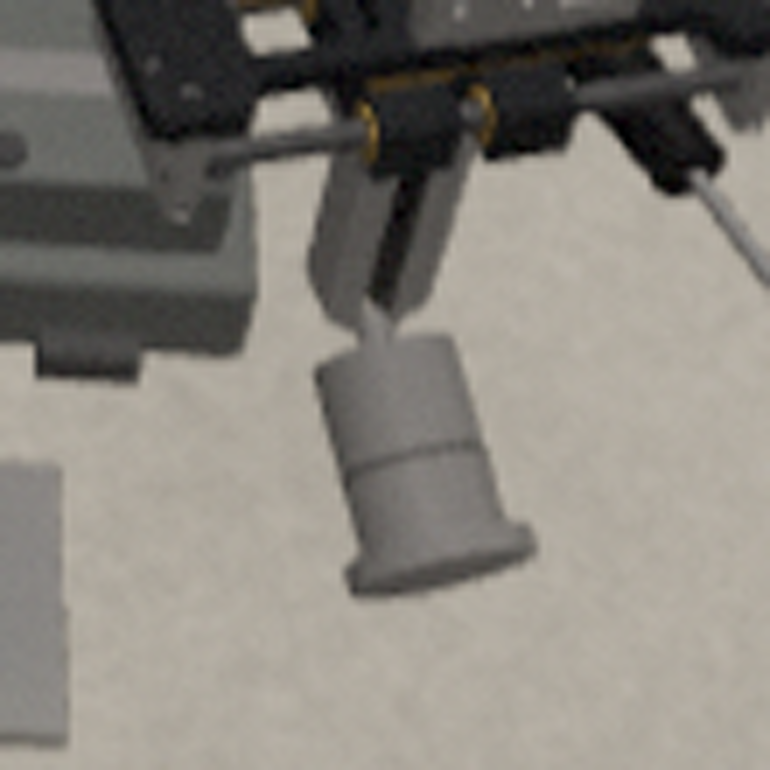

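>>> servo_tool([
  [[0,0,-0.04],0],
  [[0,0,-0.08],0],
  [[0,0,-0.12],0],
  [[0,0,-0.17],0],
  [[0,0,-0.22],0],
  [[0,0,-0.27],0],
  [[0,0,-0.32],0],
  [[0,0,-0.37],0],
  [[0,0,-0.42],0],
  [[0,0,-0.46],0],
  [[0,0,-0.46],0],
  [[0,0,-0.46],0],
])

```text
time: 19.82
tool_pos: [0.66, 0.3362, 0.0848]
ee_rot: [-3.141, -0.002, 0.205]
wrist_force: [0.0, -0.1, -0.7]
width: 0.0004
```

```bash
python3 -c "
from h import *
s=snap('scene');crop(s,400,230,510,340,7,'o3');
"
```

```text
(no output)
```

View pics/o3.png

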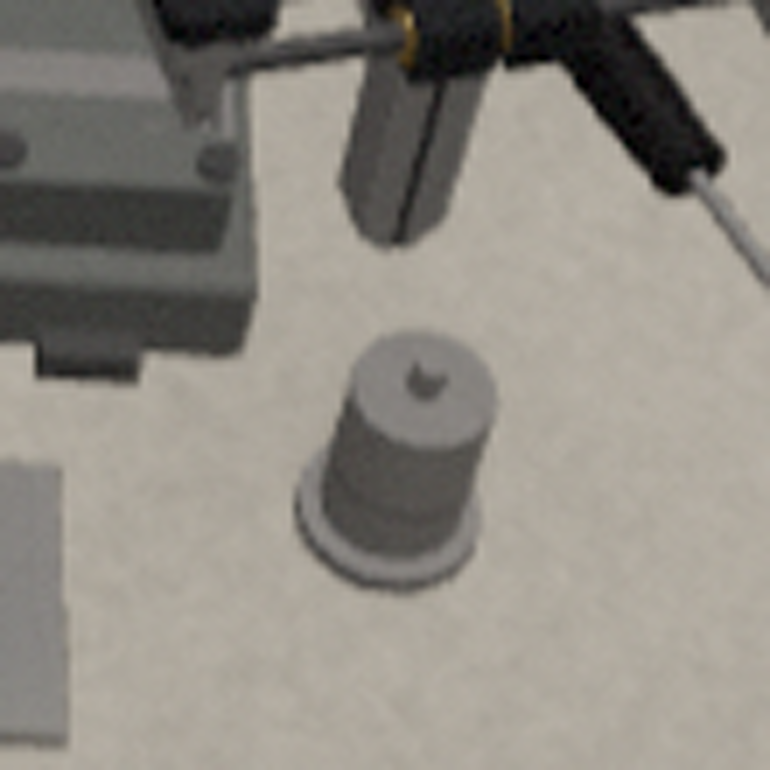

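>>> servo_tool([
  [[0,0,-0.3],0],
  [[0,0,-0.7],0],
  [[0,0,-0.9],0],
  [[0,0,-0.9],0],
  [[0,0,-0.9],0],
  [[0,0,-0.9],0],
  [[0,0,-0.9],0],
  [[0,0,-0.9],0],
  [[0,0,-0.9],0],
  [[0,0,-0.9],0],
], grip=-1)

```text
time: 20.7
tool_pos: [0.6593, 0.336, 0.1545]
ee_rot: [3.141, 0.002, 0.205]
wrist_force: [-0.1, 0.5, -0.1]
width: 0.0636
```

```bash
python3 -c "
from h import *
s=snap('scene');crop(s,400,230,510,340,7,'o4');t=snap('top','o5');crop(t,185,130,305,230,5,'o6')
"
```

```text
(no output)
```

View pics/o4.png

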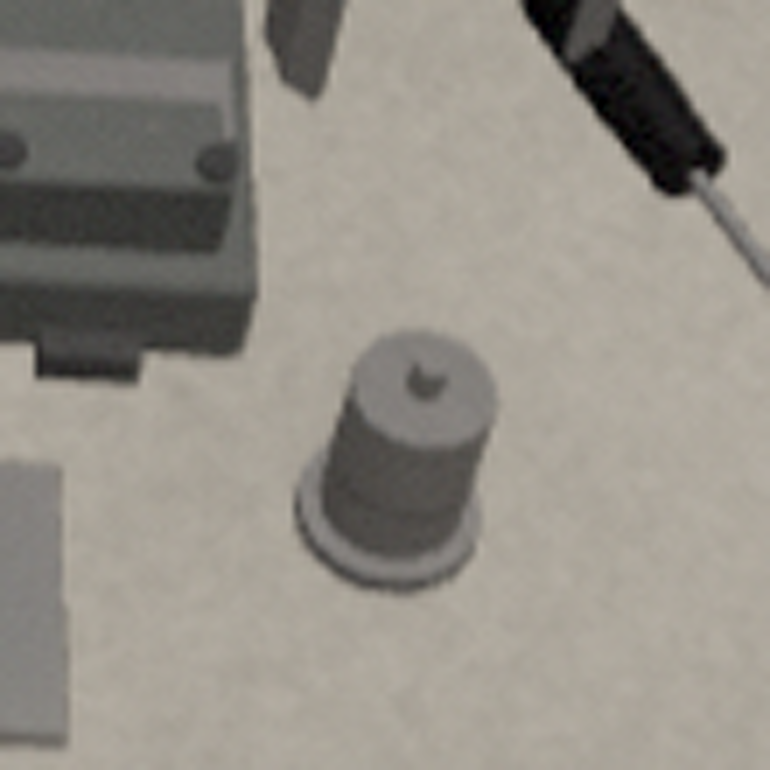

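View pics/o6.png

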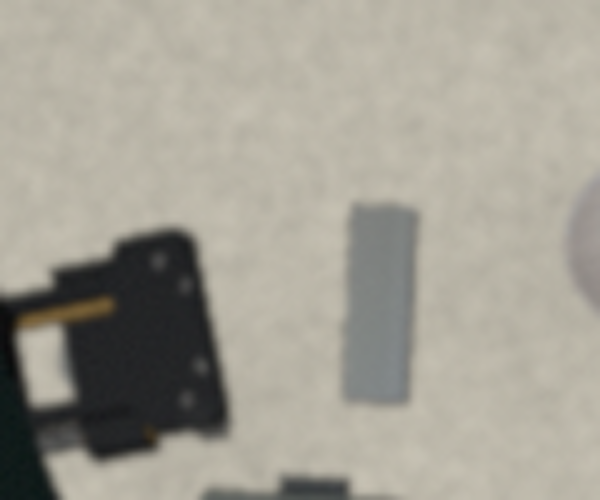

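```bash
python3 -c "
from h import *
s=snap('scene')
print(w(s,400+423/7,230+388/7,.064), w(s,400+388/7,230+503/7,.008))
X=w(s,400+423/7,230+388/7,.064);go(X[0],X[1]-.002,.04,.2125)"
```

```text
[0.70212108 0.34805631 0.064     ] [0.70200869 0.34828639 0.008     ]
t 20.9 pos [0.6596 0.3361 0.1556] rot [3.141 0.    0.205] w 0.0758 F [-0.6 -0.5  0.4] q [ 0.39  0.54  0.9  -0.    1.71  1.76]
units [ 0.546 -0.014  1.445] turn -0.005
```

>>> servo_tool([
  [[0.2,0,0],0],
  [[0.4,0,0],0],
  [[0.55,0,0],0],
  [[0.55,0,0],0],
  [[0.55,0,0.3],0],
  [[0.55,0,0.6],0],
  [[0.55,0,0.9],0],
  [[0.55,0,0.9],0],
])

```text
time: 21.52
tool_pos: [0.6989, 0.3437, 0.0764]
ee_rot: [3.139, 0.012, 0.206]
wrist_force: [-0.1, -0.2, -1.5]
width: 0.0942
```

```bash
python3 -c "
from h import *
go(.702,.346,.04,.2125)"
```

```text
t 21.5 pos [0.6989 0.3437 0.0764] rot [3.139 0.012 0.206] w 0.0942 F [-0.1 -0.2 -1.5] q [ 0.38  0.67  0.86 -0.    1.63  1.75]
units [ 0.044 -0.02   0.455] turn -0.004
```

>>> servo_tool([
  [[0.02,-0.01,0.2],0],
  [[0.02,-0.01,0.4],0],
  [[0.02,-0.01,0.56],0],
  [[0.02,-0.01,0.56],0],
])

```text
time: 21.85
tool_pos: [0.7022, 0.3455, 0.0359]
ee_rot: [3.14, 0.006, 0.206]
wrist_force: [-0.1, -0.1, -0.9]
width: 0.0942
```

>>> servo_tool([
  [[0,0,0],0],
  [[0,0,0],0],
  [[0,0,0],0],
  [[0,0,0],0],
  [[0,0,0],0],
  [[0,0,0],0],
  [[0,0,0],0],
  [[0,0,0],0],
  [[0,0,0],0],
  [[0,0,0],0],
  [[0,0,0],0],
  [[0,0,0],0],
], grip=1)

```text
time: 22.85
tool_pos: [0.7041, 0.3462, 0.039]
ee_rot: [3.142, 0.0, 0.205]
wrist_force: [-0.0, 0.6, -0.4]
width: 0.0395
```

>>> servo_tool([
  [[0,0,0],0],
  [[0,0,0],0],
  [[0,0,0],0],
  [[0,0,0],0],
  [[0,0,0],0],
  [[0,0,0],0],
])

```text
time: 23.35
tool_pos: [0.7041, 0.3462, 0.039]
ee_rot: [3.142, 0.0, 0.205]
wrist_force: [0.1, 0.8, -0.7]
width: 0.0394
```

>>> servo_tool([
  [[0,0,-0.1],0],
  [[0,0,-0.2],0],
  [[0,0,-0.35],0],
  [[0,0,-0.5],0],
  [[0,0,-0.7],0],
  [[0,0,-0.9],0],
  [[0,0,-1],0],
  [[0,0,-1],0],
])

```text
time: 24.02
tool_pos: [0.7059, 0.3469, 0.1243]
ee_rot: [-3.14, -0.008, 0.205]
wrist_force: [-0.6, 0.9, -1.6]
width: 0.0398
```

```bash
python3 -c "
from h import *
go(.526,.0626,.13,1.467)
s=snap('scene');crop(s,400,200,510,340,5,'o7')"
```

```text
t 24.0 pos [0.7059 0.3469 0.1243] rot [-3.14  -0.008  0.205] w 0.0398 F [-0.6  0.9 -1.6] q [ 0.38  0.65  0.79 -0.    1.69  1.75]
units [-2.926  3.02  -0.071] turn -0.803
```

View pics/o7.png

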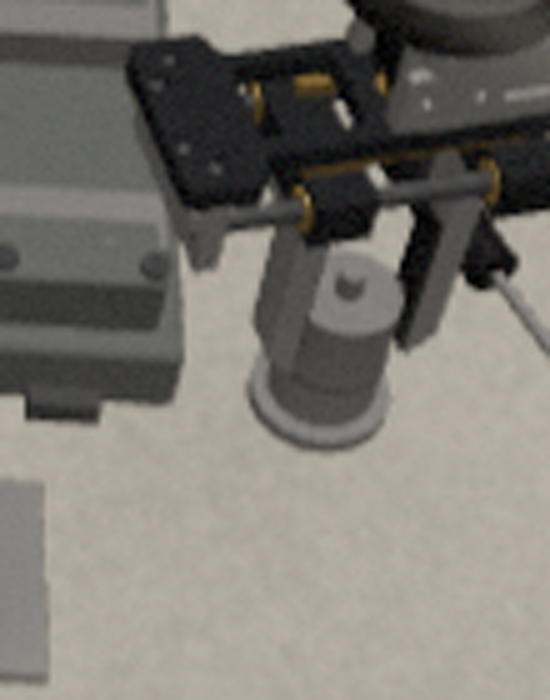

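>>> servo_tool([
  [[0,0.1,-0.2],0],
  [[-0.1,0.3,-0.4],0],
  [[-0.3,0.5,-0.5],0],
  [[-0.6,0.7,-0.5],0],
  [[-0.9,0.9,-0.5],0],
  [[-1,1,-0.5],0],
])

```text
time: 24.57
tool_pos: [0.6389, 0.249, 0.1577]
ee_rot: [3.14, 0.005, 0.204]
wrist_force: [0.8, -0.5, -2.1]
width: 0.0395
```

>>> servo_tool([
  [[-0.25,0.25,0],0],
  [[-0.5,0.5,0],0],
  [[-0.75,0.75,0],0],
  [[-1,1,0],0],
])

```text
time: 24.9
tool_pos: [0.5784, 0.1558, 0.1576]
ee_rot: [3.141, 0.002, 0.206]
wrist_force: [-0.2, 0.4, -2.2]
width: 0.039
```

>>> servo_tool([
  [[-0.25,0.25,0],0],
  [[-0.5,0.5,0],0],
  [[-0.75,0.8,0],0],
  [[-0.88,0.95,0],0],
  [[-0.92,1,0],0],
  [[-0.92,1,0],0],
])

```text
time: 25.4
tool_pos: [0.5236, 0.0628, 0.1585]
ee_rot: [-3.141, 0.001, 0.203]
wrist_force: [0.1, 0.2, -2.0]
width: 0.0398
```

>>> servo_tool([
  [[0,0,0],-0.07],
  [[0,0,0],-0.14],
  [[0,0,0],-0.21],
  [[0,0,0],-0.28],
  [[0,0,0],-0.35],
  [[0,0,0],-0.42],
  [[0,0,0],-0.5],
  [[0,0,0],-0.57],
  [[0,0,0],-0.65],
  [[0,0,0],-0.72],
  [[0,0,0],-0.8],
  [[0,0,0],-0.8],
])

```text
time: 26.4
tool_pos: [0.5248, 0.0649, 0.1584]
ee_rot: [-3.141, -0.001, 1.466]
wrist_force: [0.5, 0.2, -2.5]
width: 0.039
```

```bash
python3 -c "
from h import *
go(.526,.0626,.041,1.467)
s=snap('scene','q2')"
```

```text
t 26.4 pos [0.5248 0.0649 0.1584] rot [-3.141e+00 -1.000e-03  1.466e+00] w 0.039 F [ 0.5  0.2 -2.5] q [0.02 0.05 1.5  0.   1.59 0.12]
units [-0.027  0.018  1.468] turn -0.001
```

View pics/q2.png

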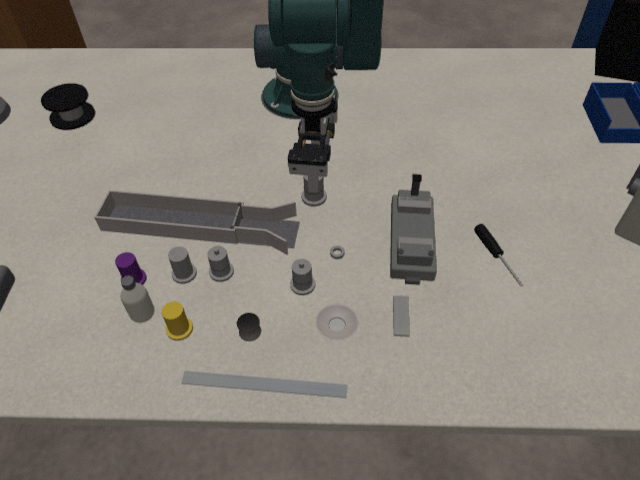

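h2 has been knocked from (211,279) to (220,262), as the task warned. I'll set hv down in front of the lane.

>>> servo_tool([
  [[0,0,0.25],0],
  [[-0.02,0.02,0.5],0],
  [[-0.02,0.02,0.75],0],
  [[-0.02,0.02,1],0],
  [[-0.02,0.02,1],0],
])

```text
time: 26.87
tool_pos: [0.5225, 0.0624, 0.0739]
ee_rot: [-3.132, 0.001, 1.46]
wrist_force: [-1.6, 0.4, -2.7]
width: 0.0392
```

>>> servo_tool([
  [[0,0,0.1],0],
  [[0,0,0.2],0],
  [[0,0,0.3],0],
  [[0,0,0.38],0],
  [[0,0,0.44],0],
  [[0,0,0.46],0],
  [[0,0,0.46],0],
  [[0,0,0.46],0],
])

```text
time: 27.53
tool_pos: [0.526, 0.0618, 0.0425]
ee_rot: [3.141, 0.0, 1.462]
wrist_force: [0.3, -0.4, -1.4]
width: 0.0394
```

>>> servo_tool([
  [[0,0,0.02],0],
  [[0,0,0.04],0],
  [[0,0,0.04],0],
  [[0,0,0.04],0],
])

```text
time: 27.87
tool_pos: [0.5258, 0.0618, 0.0391]
ee_rot: [3.142, 0.0, 1.462]
wrist_force: [0.2, -0.3, -2.9]
width: 0.0395
```

>>> servo_tool([
  [[0,0,0],0],
  [[0,0,0],0],
  [[0,0,0],0],
  [[0,0,0],0],
  [[0,0,-0.1],0],
  [[0,0,-0.4],0],
  [[0,0,-0.8],0],
  [[0,0,-0.8],0],
], grip=-1)

```text
time: 28.53
tool_pos: [0.53, 0.0619, 0.1106]
ee_rot: [3.129, -0.002, 1.462]
wrist_force: [1.2, 0.5, 0.8]
width: 0.0896
```

```bash
python3 -c "
from h import *
go(.526,.0626,.041,1.467)
s=snap('scene');crop(s,90,150,360,320,2.9,'r2')"
```

```text
t 28.5 pos [0.53   0.0619 0.1106] rot [ 3.129e+00 -2.000e-03  1.462e+00] w 0.0896 F [1.2 0.5 0.8] q [0.01 0.08 1.57 0.   1.48 0.12]
units [ 0.003 -0.051  0.87 ] turn -0.003
```

View pics/r2.png

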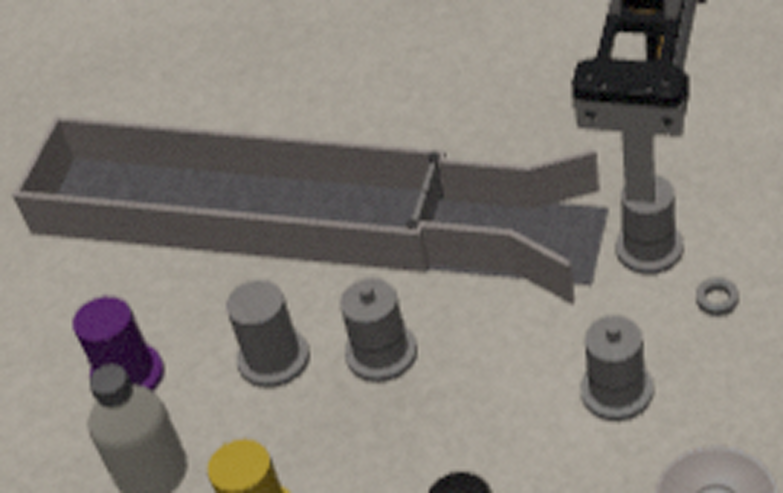

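>>> servo_tool([
  [[0.2,-0.05,0],0],
  [[0.5,-0.05,0],0],
  [[0.75,-0.05,0],0],
  [[0.75,-0.05,0],0],
  [[0.75,-0.05,0],0],
  [[0.75,-0.05,0],0],
  [[0.75,-0.05,0],0],
  [[0.75,-0.05,0],0],
  [[0.75,-0.05,0],0],
  [[0.75,-0.05,0],0],
  [[0.75,-0.05,0],0],
  [[0.75,-0.05,0],0],
], grip=0.53)

```text
time: 29.58
tool_pos: [0.5284, 0.1217, 0.1031]
ee_rot: [3.141, 0.0, 1.462]
wrist_force: [-0.5, 0.3, 1.8]
width: 0.0224
```

>>> servo_tool([
  [[0,0,0.3],0],
  [[0,0,0.6],0],
  [[0,0,0.9],0],
  [[0,0,1],0],
  [[0,0,1],0],
  [[0,0,1],0],
])

```text
time: 30.08
tool_pos: [0.5285, 0.1219, 0.0234]
ee_rot: [-3.142, 0.0, 1.462]
wrist_force: [0.2, -0.4, -0.1]
width: 0.0218
```

```bash
python3 -c "
from h import *
X=G-D*.2;go(X[0],X[1],.013,1.467)
t=snap('top');crop(t,290,150,540,330,3.1,'s1')"
```

```text
t 30.1 pos [0.5285 0.1219 0.0234] rot [-3.142  0.     1.462] w 0.0218 F [ 0.2 -0.4 -0.1] q [ 0.12  0.18  1.64 -0.    1.32  0.23]
units [-0.365  0.05   0.13 ] turn -0.003
```

View pics/s1.png

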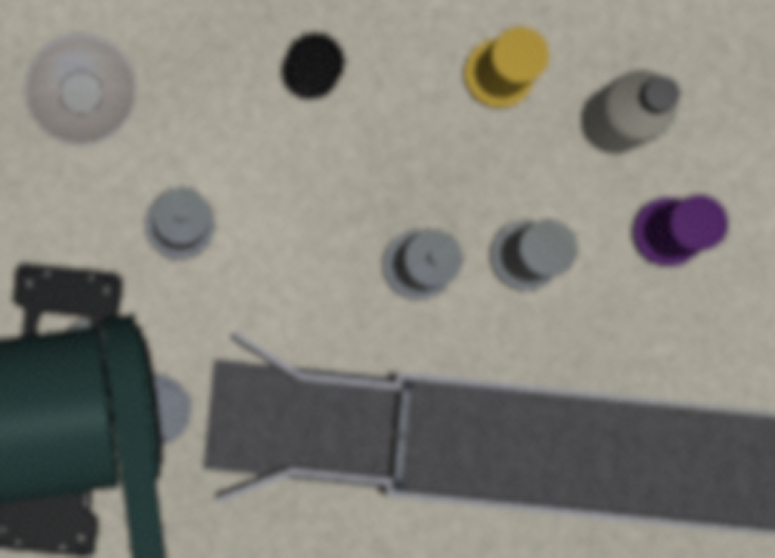

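>>> servo_tool([
  [[0,0.05,0.1],0],
  [[-0.1,0.05,0.12],0],
  [[-0.25,0.05,0.12],0],
  [[-0.35,0.05,0.12],0],
  [[-0.4,0.05,0.12],0],
  [[-0.45,0.05,0.12],0],
  [[-0.5,0.05,0.12],0],
  [[-0.6,0.05,0.12],0],
  [[-0.7,0.05,0.12],0],
  [[-0.8,0.05,0.12],0],
  [[-0.9,0.05,0.12],0],
  [[-1,0.05,0.12],0],
])

```text
time: 31.13
tool_pos: [0.5237, 0.0412, 0.0137]
ee_rot: [3.141, -0.0, 1.462]
wrist_force: [-0.4, 0.7, 0.3]
width: 0.0219
```

```bash
python3 -c "
from h import *
X=G-D*.11;go(X[0],X[1],.013,1.467)
s=snap('scene');crop(s,90,150,360,320,2.9,'s2')"
```

```text
t 31.1 pos [0.5237 0.0412 0.0137] rot [ 3.141 -0.     1.462] w 0.0219 F [-0.4  0.7  0.3] q [-0.03  0.15  1.69  0.    1.3   0.08]
units [-0.481  0.007  0.008] turn -0.003
```

View pics/s2.png

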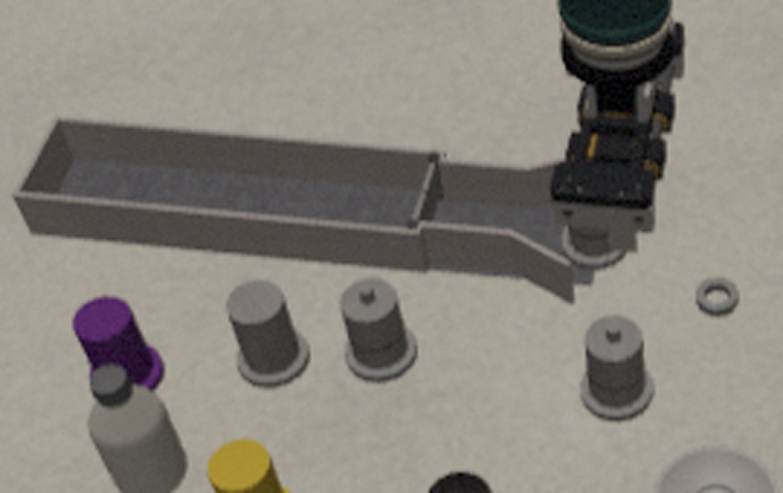

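Pushing works and hv is upright in the mouth, so I'll continue.

>>> servo_tool([
  [[-0.1,0,0],0],
  [[-0.2,0,0],0],
  [[-0.3,0,0],0],
  [[-0.4,0,0],0],
  [[-0.5,0,0],0],
  [[-0.6,0,0],0],
  [[-0.7,0,0],0],
  [[-0.8,0,0],0],
  [[-0.9,0,0],0],
  [[-1,0,0],0],
])

```text
time: 32.02
tool_pos: [0.5148, -0.0384, 0.0135]
ee_rot: [-3.142, 0.0, 1.462]
wrist_force: [-1.1, 0.8, 0.1]
width: 0.022
```

```bash
python3 -c "
from h import *
X=G+D*.058;go(X[0],X[1],.013,1.467)"
```

```text
t 32.0 pos [ 0.5148 -0.0384  0.0135] rot [-3.142  0.     1.462] w 0.022 F [-1.1  0.8  0.1] q [-0.18  0.13  1.71 -0.    1.29 -0.08]
units [-1.579  0.021  0.006] turn -0.003
```

>>> servo_tool([
  [[-0.1,0,0],0],
  [[-0.2,0,0],0],
  [[-0.3,0,0],0],
  [[-0.4,0.01,0],0],
  [[-0.5,0.01,0],0],
  [[-0.6,0.01,0],0],
  [[-0.7,0.01,0],0],
  [[-0.8,0.01,0],0],
  [[-0.9,0.01,0],0],
  [[-1,0.01,0],0],
])

```text
time: 32.85
tool_pos: [0.5068, -0.1182, 0.0134]
ee_rot: [-3.141, 0.001, 1.462]
wrist_force: [1.0, 2.6, 0.9]
width: 0.0223
```

>>> servo_tool([
  [[-0.1,0,0],0],
  [[-0.2,0,0],0],
  [[-0.3,0,0],0],
  [[-0.4,0,0],0],
  [[-0.5,0,0],0],
  [[-0.56,0,0],0],
  [[-0.58,0,0],0],
  [[-0.58,0,0],0],
])

```text
time: 33.52
tool_pos: [0.5018, -0.1644, 0.0134]
ee_rot: [-3.141, 0.001, 1.461]
wrist_force: [0.3, 0.4, -0.1]
width: 0.0218
```

```bash
python3 -c "
from h import *
X=G+D*.058;go(X[0],X[1],.013,1.467)
s=snap('scene');crop(s,90,150,360,320,2.9,'u2')"
```

```text
t 33.5 pos [ 0.5018 -0.1644  0.0134] rot [-3.141e+00  1.000e-03  1.461e+00] w 0.0218 F [ 0.3  0.4 -0.1] q [-0.42  0.16  1.69 -0.    1.3  -0.31]
units [0.004 0.011 0.005] turn -0.004
```

View pics/u2.png

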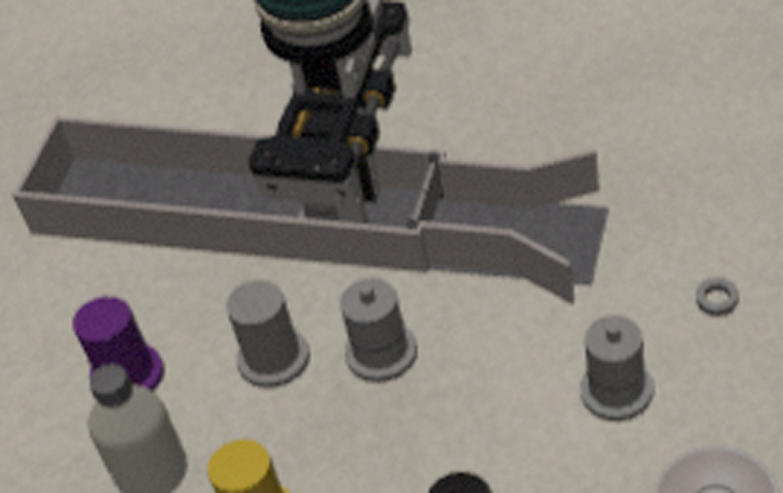

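>>> servo_tool([
  [[0,0,-0.2],0],
  [[0,0,-0.5],0],
  [[0,0,-0.8],0],
  [[0,0,-1],0],
  [[0,0,-1],0],
])

```text
time: 33.98
tool_pos: [0.5046, -0.1645, 0.098]
ee_rot: [3.133, 0.003, 1.463]
wrist_force: [0.6, -0.4, -0.0]
width: 0.0222
```

>>> servo_tool([
  [[0,0,-0.5],0],
  [[0.2,0.3,-0.5],0],
  [[0.5,0.6,-0.5],0],
  [[1,1,-0.5],0],
  [[1,1,-0.5],0],
], grip=-1)

```text
time: 34.4
tool_pos: [0.5926, -0.0887, 0.1317]
ee_rot: [-3.141, -0.002, 1.466]
wrist_force: [-0.6, -0.1, 0.0]
width: 0.0521
```

>>> servo_tool([
  [[0.4,0.2,0],0],
  [[0.8,0.5,0],0],
  [[1,0.7,0],0],
  [[1,0.7,0],0],
  [[1,0.7,0],0],
])

```text
time: 34.82
tool_pos: [0.6541, -0.0184, 0.1313]
ee_rot: [-3.138, 0.001, 1.464]
wrist_force: [-0.2, 0.1, -0.2]
width: 0.0854
```

```bash
python3 -c "
from h import *
go(.6585,.041,.035,1.467)
s=snap('scene');crop(s,90,150,360,320,2.9,'v2')
t=snap('top');crop(t,290,150,540,330,3.1,'v1')
"
```

```text
t 34.8 pos [ 0.6541 -0.0184  0.1313] rot [-3.138e+00  1.000e-03  1.464e+00] w 0.0854 F [-0.2  0.1 -0.2] q [-0.11  0.34  1.21 -0.    1.59 -0.01]
units [ 0.744 -0.024  1.204] turn -0.002
```

View pics/v2.png

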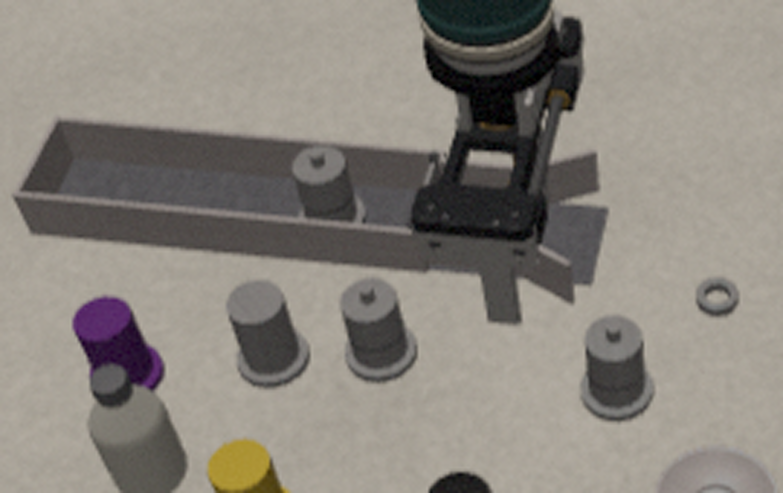

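>>> servo_tool([
  [[0.3,-0.02,0],0],
  [[0.6,-0.02,0],0],
  [[0.74,-0.02,0],0],
  [[0.74,-0.02,0.3],0],
  [[0.74,-0.02,0.6],0],
  [[0.74,-0.02,0.9],0],
  [[0.74,-0.02,1],0],
  [[0.74,-0.02,1],0],
])

```text
time: 35.58
tool_pos: [0.6567, 0.0389, 0.0501]
ee_rot: [-3.135, 0.001, 1.461]
wrist_force: [-0.4, 0.2, -0.7]
width: 0.0939
```

```bash
python3 -c "
from h import *
go(.6585,.041,.035,1.467)
s=snap('scene');crop(s,260,200,360,320,5,'x2')
"
```

```text
t 35.6 pos [0.6567 0.0389 0.0501] rot [-3.135e+00  1.000e-03  1.461e+00] w 0.0939 F [-0.4  0.2 -0.7] q [-0.03  0.4   1.3  -0.    1.45  0.08]
units [0.029 0.019 0.189] turn -0.004
```

View pics/x2.png

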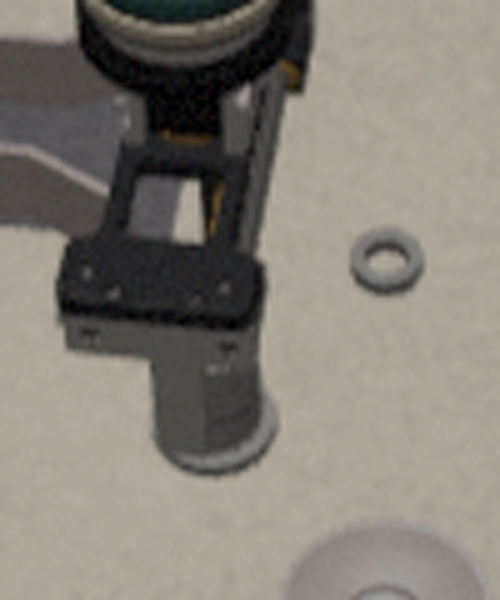

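>>> servo_tool([
  [[0.05,0.02,0.1],0],
  [[0.05,0.02,0.19],0],
  [[0.05,0.02,0.19],0],
  [[0.05,0.02,0.19],0],
  [[0.05,0.02,0.19],0],
  [[0.05,0.02,0.19],0],
  [[0.05,0.02,0.19],0],
  [[0.05,0.02,0.19],0],
  [[0.05,0.02,0.19],0],
  [[0.05,0.02,0.19],0],
  [[0.05,0.02,0.19],0],
  [[0.05,0.02,0.19],0],
], grip=1)

```text
time: 36.63
tool_pos: [0.6612, 0.0438, 0.0386]
ee_rot: [-3.141, 0.0, 1.462]
wrist_force: [-2.0, 0.4, 2.2]
width: 0.0397
```

>>> servo_tool([
  [[0,0,0],0],
  [[0,0,0],0],
  [[0,0,0],0],
  [[0,0,0],0],
  [[0,0,0],0],
  [[0,0,0],0],
  [[0,0,0],0],
  [[0,0,0],0],
])

```text
time: 37.3
tool_pos: [0.6613, 0.0438, 0.0386]
ee_rot: [-3.141, 0.0, 1.462]
wrist_force: [-4.3, 0.3, 5.4]
width: 0.0394
```

>>> servo_tool([
  [[0,0,-0.1],0],
  [[0,0,-0.25],0],
  [[0,0,-0.4],0],
  [[0,0,-0.6],0],
  [[0,0,-0.8],0],
  [[0,0,-0.8],0],
  [[0,0,-0.8],0],
])

```text
time: 37.88
tool_pos: [0.6629, 0.0437, 0.1044]
ee_rot: [3.137, -0.0, 1.462]
wrist_force: [-0.5, 0.3, -3.6]
width: 0.0393
```

```bash
python3 -c "
from h import *
go(.526,.0626,.11,1.467)
s=snap('scene');crop(s,260,200,360,320,5,'x3')
"
```

```text
t 37.9 pos [0.6629 0.0437 0.1044] rot [ 3.137 -0.     1.462] w 0.0393 F [-0.5  0.3 -3.6] q [-0.02  0.37  1.23 -0.    1.54  0.09]
units [ 0.049 -1.727 -0.07 ] turn -0.003
```

View pics/x3.png

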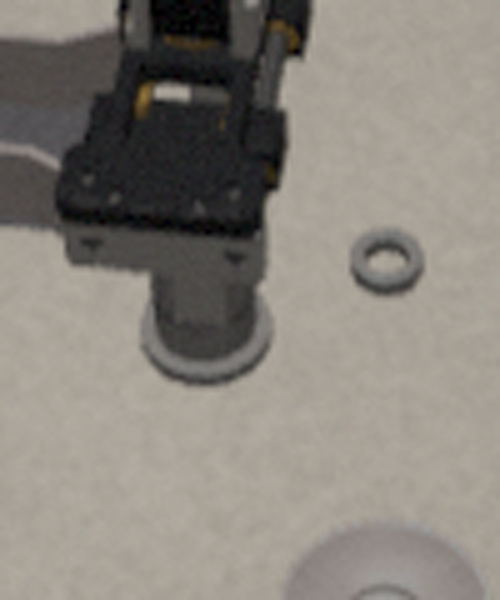

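>>> servo_tool([
  [[0.1,-0.1,0],0],
  [[0.2,-0.3,0],0],
  [[0.3,-0.5,0],0],
  [[0.3,-0.75,0],0],
  [[0.3,-1,0],0],
])

```text
time: 38.35
tool_pos: [0.5823, 0.0775, 0.1003]
ee_rot: [-3.138, 0.0, 1.463]
wrist_force: [0.7, -0.4, -2.6]
width: 0.0394
```

>>> servo_tool([
  [[0,-0.2,0],0],
  [[0,-0.4,0],0],
  [[-0.1,-0.6,0],0],
  [[-0.2,-0.72,0],0],
  [[-0.25,-0.72,0],0],
  [[-0.25,-0.72,0.2],0],
  [[-0.25,-0.72,0.4],0],
  [[-0.25,-0.72,0.55],0],
  [[-0.25,-0.72,0.65],0],
  [[-0.25,-0.72,0.7],0],
  [[-0.25,-0.72,0.7],0],
])

```text
time: 39.27
tool_pos: [0.5243, 0.0628, 0.0447]
ee_rot: [-3.139, 0.0, 1.462]
wrist_force: [-0.5, 0.2, -0.9]
width: 0.0393
```

```bash
python3 -c "
from h import *
go(.526,.0626,.0386,1.467)
s=snap('scene');crop(s,260,150,360,270,5,'x4')
"
```

```text
t 39.3 pos [0.5243 0.0628 0.0447] rot [-3.139  0.     1.462] w 0.0393 F [-0.5  0.2 -0.9] q [0.01 0.13 1.65 0.   1.36 0.12]
units [-0.     0.021  0.077] turn -0.003
```

View pics/x4.png

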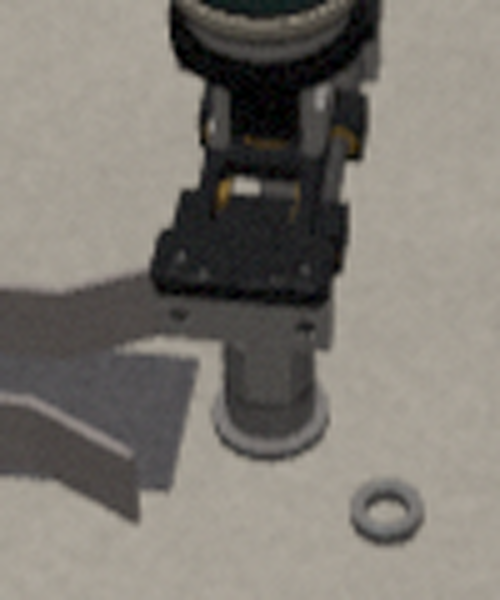

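Now set it down, release, go behind it and push.

>>> servo_tool([
  [[0,0.02,0.04],0],
  [[0,0.02,0.07],0],
  [[0,0.02,0.07],0],
  [[0,0.02,0.07],0],
])

```text
time: 39.65
tool_pos: [0.5269, 0.0625, 0.0409]
ee_rot: [3.141, 0.0, 1.462]
wrist_force: [-0.6, -0.1, -2.1]
width: 0.0395
```

>>> servo_tool([
  [[0,0,0],0],
  [[0,0,0],0],
  [[0,0,0],0],
  [[0,0,0],0],
  [[0,0,-0.1],0],
  [[0,0,-0.4],0],
  [[0,0,-0.8],0],
  [[0,0,-0.8],0],
], grip=-1)

```text
time: 40.32
tool_pos: [0.5309, 0.0626, 0.1122]
ee_rot: [3.129, -0.002, 1.462]
wrist_force: [0.9, 0.6, 1.4]
width: 0.0894
```

>>> servo_tool([
  [[0.2,0,0],0],
  [[0.5,0,0],0],
  [[0.75,0,0],0],
  [[0.75,0,0],0],
  [[0.75,0,0],0],
  [[0.75,0,0],0],
  [[0.75,0,0],0],
  [[0.75,0,0],0],
  [[0.75,0,0],0],
  [[0.75,0,0],0],
  [[0.75,0,0],0],
  [[0.75,0,0],0],
], grip=0.53)

```text
time: 41.32
tool_pos: [0.5332, 0.1219, 0.1046]
ee_rot: [3.142, 0.0, 1.462]
wrist_force: [0.6, -0.3, 0.5]
width: 0.0225
```

>>> servo_tool([
  [[0,0,0.3],0],
  [[0,0,0.6],0],
  [[0,0,0.9],0],
  [[0,0,1],0],
  [[0,0,1],0],
  [[0,0,1],0],
])

```text
time: 41.82
tool_pos: [0.5333, 0.1222, 0.025]
ee_rot: [-3.142, 0.0, 1.462]
wrist_force: [0.4, -0.2, -0.0]
width: 0.0225
```

```bash
python3 -c "
from h import *
X=G-D*.2;go(X[0],X[1],.013,1.467)
s=snap('scene');crop(s,90,150,360,320,2.9,'y2')"
```

```text
t 41.8 pos [0.5333 0.1222 0.025 ] rot [-3.142  0.     1.462] w 0.0225 F [ 0.4 -0.2 -0. ] q [ 0.12  0.19  1.63 -0.    1.33  0.23]
units [-0.375 -0.01   0.149] turn -0.003
```

View pics/y2.png

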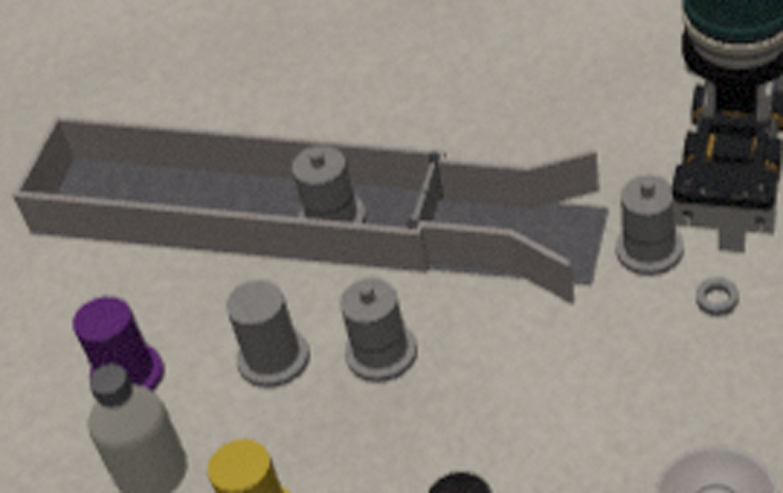

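>>> servo_tool([
  [[0,0,0.1],0],
  [[-0.1,0,0.14],0],
  [[-0.25,0,0.14],0],
  [[-0.35,0,0.14],0],
  [[-0.4,0,0.14],0],
  [[-0.45,0,0.14],0],
  [[-0.5,0,0.14],0],
  [[-0.6,0,0.14],0],
  [[-0.7,0,0.14],0],
  [[-0.8,0,0.14],0],
  [[-0.9,0,0.14],0],
  [[-1,0,0.14],0],
])

```text
time: 42.87
tool_pos: [0.5246, 0.042, 0.0137]
ee_rot: [3.141, -0.0, 1.462]
wrist_force: [-0.4, 2.3, 1.2]
width: 0.0221
```

>>> servo_tool([
  [[-0.1,0,0],0],
  [[-0.2,0,0],0],
  [[-0.3,0,0],0],
  [[-0.4,0,0],0],
  [[-0.5,0,0],0],
  [[-0.6,0,0],0],
  [[-0.7,0,0],0],
  [[-0.8,0,0],0],
  [[-0.9,0,0],0],
  [[-1,0,0],0],
])

```text
time: 43.7
tool_pos: [0.5157, -0.0377, 0.0135]
ee_rot: [-3.142, 0.0, 1.462]
wrist_force: [0.2, 1.8, 2.3]
width: 0.0217
```

```bash
python3 -c "
from h import *
X=G+D*.058;go(X[0],X[1],.013,1.467)
s=snap('scene');crop(s,90,150,360,320,2.9,'y3')"
```

```text
t 43.7 pos [ 0.5157 -0.0377  0.0135] rot [-3.142  0.     1.462] w 0.0217 F [0.2 1.8 2.3] q [-0.18  0.14  1.71 -0.    1.29 -0.07]
units [-1.59   0.011  0.006] turn -0.003
```

View pics/y3.png

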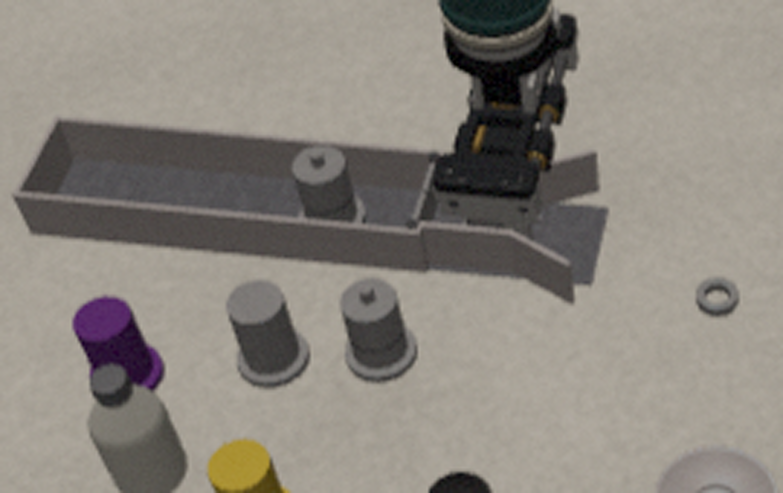

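>>> servo_tool([
  [[-0.1,0,0],0],
  [[-0.2,0,0],0],
  [[-0.3,0,0],0],
  [[-0.4,0.01,0],0],
  [[-0.5,0.01,0],0],
  [[-0.6,0.01,0],0],
  [[-0.7,0.01,0],0],
  [[-0.8,0.01,0],0],
  [[-0.9,0.01,0],0],
  [[-1,0.01,0],0],
])

```text
time: 44.58
tool_pos: [0.5077, -0.1171, 0.0134]
ee_rot: [-3.141, -0.0, 1.462]
wrist_force: [0.8, 3.7, -0.1]
width: 0.0225
```

>>> servo_tool([
  [[-0.1,0,0],0],
  [[-0.2,0,0],0],
  [[-0.3,0,0],0],
  [[-0.4,0,0],0],
  [[-0.5,0,0],0],
  [[-0.56,0,0],0],
  [[-0.6,0,0],0],
  [[-0.6,0,0],0],
])

```text
time: 45.25
tool_pos: [0.5025, -0.1656, 0.0134]
ee_rot: [-3.141, 0.002, 1.461]
wrist_force: [-1.0, -0.1, -0.4]
width: 0.0223
```

>>> servo_tool([
  [[0,0,-0.2],0],
  [[0,0,-0.5],0],
  [[0,0,-0.8],0],
  [[0,0,-1],0],
  [[0,0,-1],0],
])

```text
time: 45.67
tool_pos: [0.5054, -0.166, 0.0982]
ee_rot: [3.133, 0.004, 1.462]
wrist_force: [-0.2, -0.2, 0.1]
width: 0.0221
```

>>> servo_tool([
  [[0,0,-0.5],0],
  [[0.1,0.3,-0.5],0],
  [[0.2,0.6,-0.5],0],
  [[0.3,1,-0.5],0],
  [[0.3,1,-0.5],0],
], grip=-1)

```text
time: 46.08
tool_pos: [0.5881, -0.1484, 0.1305]
ee_rot: [-3.141, -0.0, 1.464]
wrist_force: [-0.3, 0.4, 0.1]
width: 0.0522
```

```bash
python3 -c "
from h import *
s=snap('scene');crop(s,90,150,360,320,2.9,'y4')
t=snap('top');crop(t,290,150,540,330,3.1,'y5')
go(.6,0,.1)"
```

```text
t 46.2 pos [ 0.5845 -0.1489  0.1311] rot [-3.138  0.     1.463] w 0.0603 F [-0.7  0.3 -0.1] q [-0.34  0.23  1.35 -0.    1.56 -0.23]
units [ 1.871 -0.007  0.388] turn None
```

View pics/y4.png

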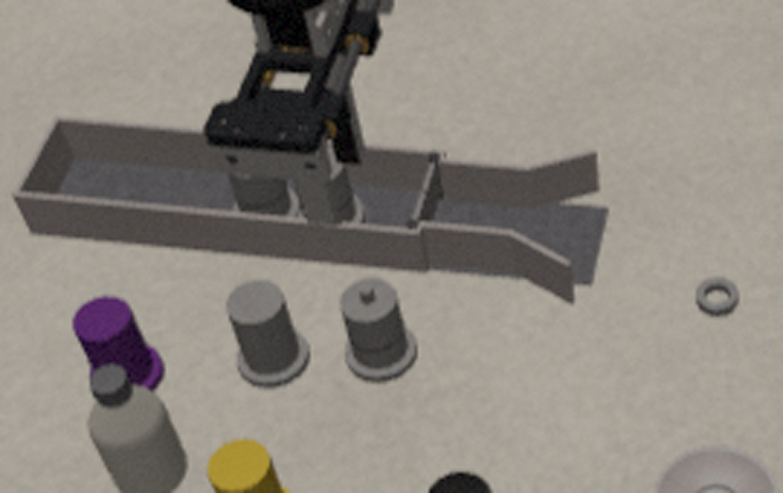

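View pics/y5.png

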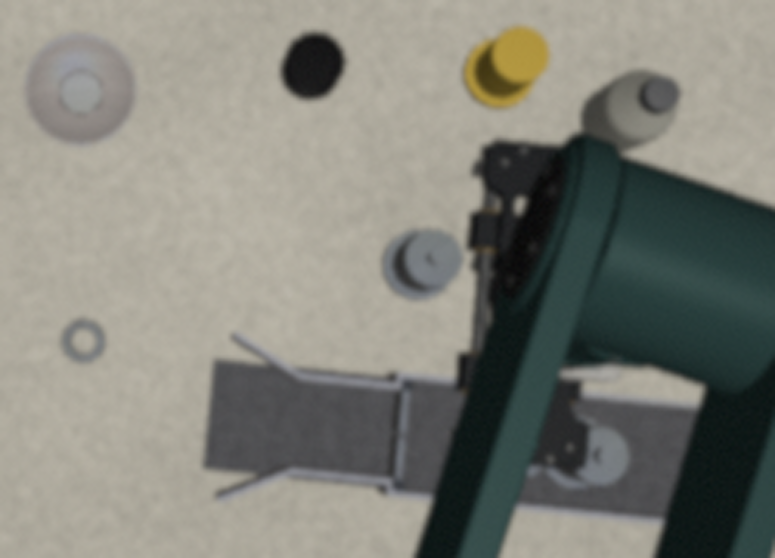

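```bash
python3 -c "
from h import *
t=snap('top');s=snap('scene')
print('h2',w(t,290+431/3.1,150+258/3.1,.064),w(s,90+370/2.9,150+302/2.9,.064))
print('bl',w(t,290+546/3.1,150+248/3.1,.068),w(s,90+257/2.9,150+304/2.9,.068))
X=(w(t,290+431/3.1,150+258/3.1,.064)+w(s,90+370/2.9,150+302/2.9,.064))/2
go(X[0]+.001,X[1]+.001,.0386,1.467)"
```

```text
h2 [ 0.62724569 -0.13176633  0.064     ] [ 0.63316057 -0.12785791  0.064     ]
bl [ 0.63316794 -0.20928738  0.068     ] [ 0.63937966 -0.2048973   0.068     ]
t 46.3 pos [ 0.5837 -0.1492  0.1324] rot [-3.139  0.     1.462] w 0.0679 F [-0.7  0.5 -1.2] q [-0.34  0.23  1.35 -0.    1.56 -0.23]
units [0.318 0.563 1.172] turn -0.003
```

>>> servo_tool([
  [[0.15,0.3,0],0],
  [[0.34,0.58,0],0],
  [[0.34,0.58,0],0],
  [[0.34,0.58,0],0],
  [[0.34,0.58,0.3],0],
  [[0.34,0.58,0.6],0],
  [[0.34,0.58,0.9],0],
  [[0.34,0.58,0.9],0],
  [[0.34,0.58,0.9],0],
])

```text
time: 47.03
tool_pos: [0.6316, -0.1274, 0.0603]
ee_rot: [-3.138, -0.0, 1.461]
wrist_force: [0.7, -0.4, 1.0]
width: 0.094
```

```bash
python3 -c "
from h import *
go(.631,-.128,.0386,1.467)
s=snap('scene');crop(s,160,180,290,310,5,'z1')"
```

```text
t 47.0 pos [ 0.6316 -0.1274  0.0603] rot [-3.138 -0.     1.461] w 0.094 F [ 0.7 -0.4  1. ] q [-0.29  0.36  1.33 -0.    1.45 -0.18]
units [-0.008 -0.007  0.271] turn -0.004
```

View pics/z1.png

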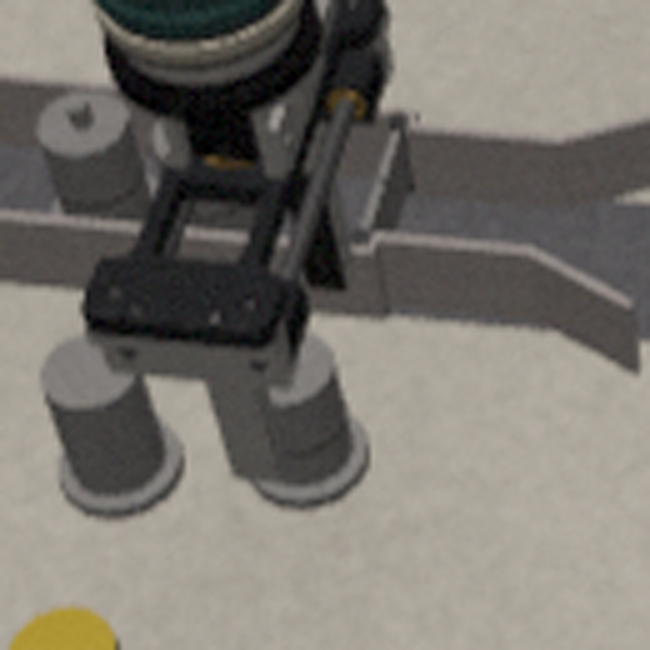

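>>> servo_tool([
  [[0.05,0,0.1],0],
  [[0.05,0,0.25],0],
  [[0.05,0,0.25],0],
  [[0.05,0,0.25],0],
  [[0.05,0,0.25],0],
  [[0.05,0,0.25],0],
  [[0.05,0,0.25],0],
  [[0.05,0,0.25],0],
  [[0.05,0,0.25],0],
  [[0.05,0,0.25],0],
  [[0.05,0,0.25],0],
  [[0.05,0,0.25],0],
], grip=1)

```text
time: 48.08
tool_pos: [0.634, -0.123, 0.0418]
ee_rot: [-3.141, 0.0, 1.462]
wrist_force: [-4.2, 0.5, 3.3]
width: 0.0383
```

>>> servo_tool([
  [[0,0,0],0],
  [[0,0,0],0],
  [[0,0,0],0],
  [[0,0,0],0],
  [[0,0,0],0],
  [[0,0,0],0],
  [[0,0,0],0],
  [[0,0,0],0],
])

```text
time: 48.75
tool_pos: [0.6343, -0.1231, 0.0418]
ee_rot: [-3.141, 0.0, 1.462]
wrist_force: [-5.5, 0.6, 4.7]
width: 0.0383
```

>>> servo_tool([
  [[0,0,-0.1],0],
  [[0,0,-0.25],0],
  [[0,0,-0.4],0],
  [[0,0,-0.6],0],
  [[0,0,-0.8],0],
  [[0,0,-0.8],0],
  [[0,0,-0.8],0],
])

```text
time: 49.33
tool_pos: [0.6359, -0.1234, 0.1075]
ee_rot: [3.137, 0.001, 1.462]
wrist_force: [0.5, 0.0, -2.7]
width: 0.0382
```

```bash
python3 -c "
from h import *
go(.526,.0626,.1,1.467)
s=snap('scene');crop(s,160,180,290,310,5,'z2')"
```

```text
t 49.3 pos [ 0.6359 -0.1234  0.1075] rot [3.137e+00 1.000e-03 1.462e+00] w 0.0382 F [ 0.5  0.  -2.7] q [-0.28  0.34  1.27  0.    1.53 -0.17]
units [ 2.163 -1.617  0.094] turn -0.003
```

View pics/z2.png

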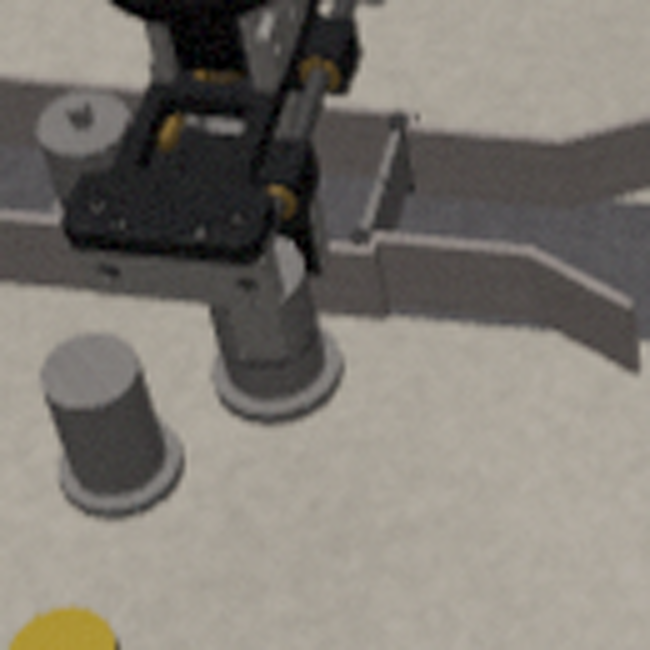

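```bash
python3 -c "
from h import *
s=snap('scene')
o=robot.get_obs();P=o['tool_pos'];Y=o['ee_rot'][2];ty=np.array([np.sin(Y),-np.cos(Y),0]);tx=np.array([np.cos(Y),np.sin(Y),0])
for n,X in [('tipfront',P+ty*.032),('tip edge+',P+ty*.032+tx*.008),('tip edge-',P+ty*.032-tx*.008),('flange c on axis',P+[0,0,-.034])]: print(n,(p(s,X)-[160,180])*5)
for d in(-.01,0,.01): print(d,'flange edges',(p(s,P+[0,-.026+d,-.034])-[160,180])*5,(p(s,P+[0,.026+d,-.034])-[160,180])*5)
"
```

```text
tipfront [262.79294303 370.76805775]
tip edge+ [283.06075168 372.78973312]
tip edge- [242.55570083 368.74943132]
flange c on axis [297.21561705 362.19182482]
-0.01 flange edges [207.94679228 361.08488581] [336.9470016  362.68449647]
0 flange edges [232.72609844 361.39215076] [361.79675655 362.99263498]
0.01 flange edges [257.51892916 361.69958341] [386.6600938  363.30094192]
```

```bash
python3 -c "
from h import *
s=snap('scene');crop(s,190,215,240,270,12,'z3')"
```

```text
(no output)
```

View pics/z3.png

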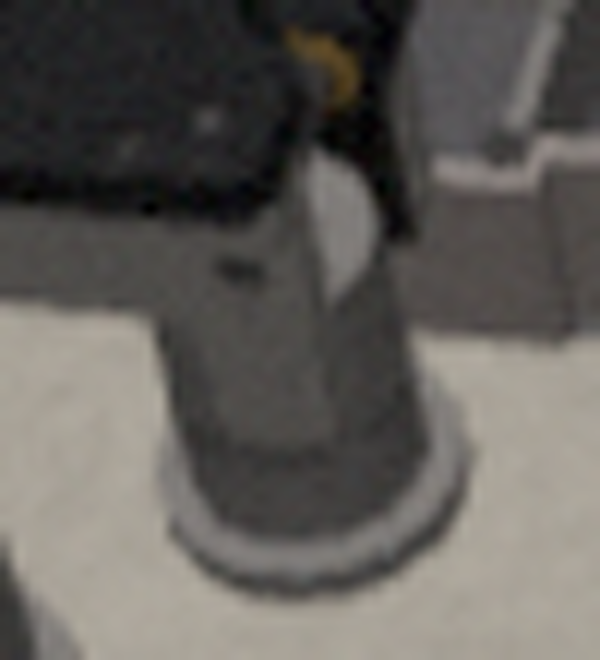

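>>> servo_tool([
  [[0.1,0,0],0],
  [[0.25,0.1,0],0],
  [[0.5,0.1,0],0],
  [[0.75,0.1,0],0],
  [[1,0.1,0],0],
])

```text
time: 49.9
tool_pos: [0.6514, -0.0423, 0.1046]
ee_rot: [-3.141, -0.001, 1.462]
wrist_force: [-0.6, -0.2, -2.4]
width: 0.0384
```

>>> servo_tool([
  [[0.25,0,0],0],
  [[0.5,0,0],0],
  [[0.75,0,0],0],
  [[1,0,0],0],
  [[1,0,0],0],
])

```text
time: 50.32
tool_pos: [0.6599, 0.041, 0.1046]
ee_rot: [-3.141, -0.003, 1.467]
wrist_force: [0.0, 0.3, -2.0]
width: 0.0382
```

>>> servo_tool([
  [[0.2,-0.05,0],0],
  [[0.45,-0.2,0],0],
  [[0.45,-0.4,0],0],
  [[0.45,-0.6,0],0],
  [[0.45,-0.8,0],0],
  [[0.45,-1,0],0],
])

```text
time: 50.82
tool_pos: [0.5831, 0.0807, 0.1051]
ee_rot: [-3.141, -0.0, 1.462]
wrist_force: [0.6, -0.3, -2.3]
width: 0.0384
```

```bash
python3 -c "
from h import *
go(.526,.0656,.043,1.467)
s=snap('scene');crop(s,240,130,370,270,5,'A1')"
```

```text
t 50.8 pos [0.5831 0.0807 0.1051] rot [-3.141 -0.     1.462] w 0.0384 F [ 0.6 -0.3 -2.3] q [0.04 0.21 1.43 0.   1.5  0.15]
units [-0.265 -0.689  0.776] turn -0.003
```

View pics/A1.png

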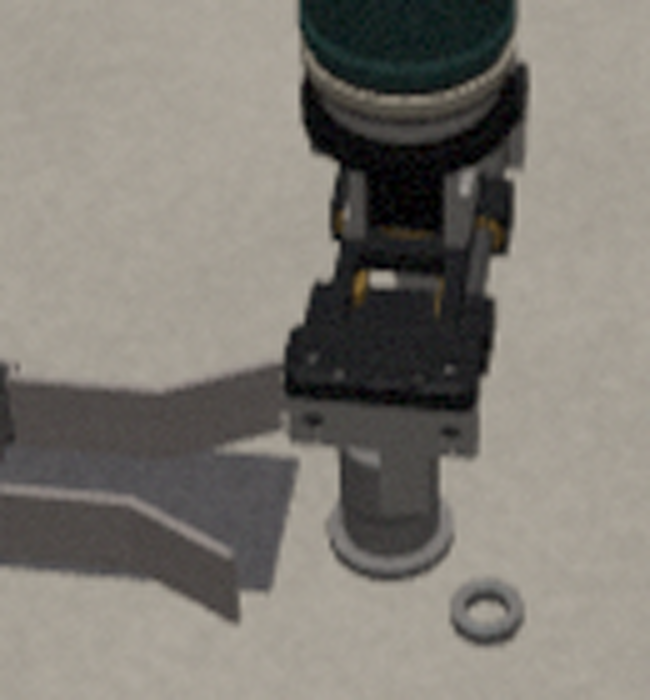

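>>> servo_tool([
  [[-0.05,-0.15,0],0],
  [[-0.1,-0.35,0],0],
  [[-0.2,-0.55,0],0],
  [[-0.24,-0.68,0],0],
  [[-0.24,-0.68,0.15],0],
  [[-0.24,-0.68,0.3],0],
  [[-0.24,-0.68,0.45],0],
  [[-0.24,-0.68,0.6],0],
  [[-0.24,-0.68,0.7],0],
  [[-0.24,-0.68,0.74],0],
  [[-0.24,-0.68,0.74],0],
  [[-0.24,-0.68,0.74],0],
])

```text
time: 51.87
tool_pos: [0.5282, 0.0664, 0.046]
ee_rot: [-3.141, 0.0, 1.462]
wrist_force: [0.4, -0.9, -3.1]
width: 0.0383
```

>>> servo_tool([
  [[0,0,0.02],0],
  [[0,0,0.04],0],
  [[0,0,0.05],0],
  [[0,0,0.05],0],
])

```text
time: 52.2
tool_pos: [0.528, 0.0664, 0.0424]
ee_rot: [3.141, 0.0, 1.462]
wrist_force: [0.0, 0.3, -3.6]
width: 0.0387
```

```bash
python3 -c "
from h import *
go(.526,.0656,.0418,1.467)"
```

```text
t 52.2 pos [0.528  0.0664 0.0424] rot [3.141 0.    1.462] w 0.0387 F [ 0.   0.3 -3.6] q [ 0.02  0.14  1.65 -0.    1.36  0.13]
units [-0.012 -0.024  0.008] turn -0.003
```

>>> servo_tool([
  [[0,0,0.02],0],
  [[0,0,0.02],0],
  [[0,0,0.02],0],
])

```text
time: 52.45
tool_pos: [0.5284, 0.0665, 0.0418]
ee_rot: [3.14, -0.0, 1.462]
wrist_force: [-1.6, 0.5, 2.5]
width: 0.0387
```

>>> servo_tool([
  [[0,0,0],0],
  [[0,0,0],0],
  [[0,0,0],0],
  [[0,0,0],0],
  [[0,0,-0.1],0],
  [[0,0,-0.4],0],
  [[0,0,-0.8],0],
  [[0,0,-0.8],0],
], grip=-1)

```text
time: 53.12
tool_pos: [0.5321, 0.0665, 0.1119]
ee_rot: [3.129, -0.002, 1.462]
wrist_force: [0.8, -0.7, 1.1]
width: 0.0881
```

>>> servo_tool([
  [[0.2,0,0],0],
  [[0.5,0,0],0],
  [[0.7,0,0],0],
  [[0.7,0,0],0],
  [[0.7,0,0],0],
  [[0.7,0,0],0],
  [[0.7,0,0],0],
  [[0.7,0,0],0],
  [[0.7,0,0],0],
  [[0.7,0,0],0],
  [[0.7,0,0],0],
  [[0.7,0,0],0],
], grip=0.53)

```text
time: 54.12
tool_pos: [0.534, 0.1219, 0.1047]
ee_rot: [3.142, 0.0, 1.462]
wrist_force: [0.3, 0.5, 0.3]
width: 0.0225
```

>>> servo_tool([
  [[0,0,0.3],0],
  [[0,0,0.6],0],
  [[0,0,0.9],0],
  [[0,0,1],0],
  [[0,0,1],0],
  [[0,0,1],0],
])

```text
time: 54.62
tool_pos: [0.5341, 0.1221, 0.025]
ee_rot: [-3.141, 0.0, 1.462]
wrist_force: [0.7, -0.2, -0.3]
width: 0.0221
```

```bash
python3 -c "
from h import *
X=G-D*.2;go(X[0],X[1],.013,1.467)
s=snap('scene');crop(s,90,150,360,320,2.9,'B2')"
```

```text
t 54.6 pos [0.5341 0.1221 0.025 ] rot [-3.141  0.     1.462] w 0.0221 F [ 0.7 -0.2 -0.3] q [ 0.12  0.19  1.63 -0.    1.33  0.23]
units [-0.375 -0.02   0.149] turn -0.003
```

View pics/B2.png

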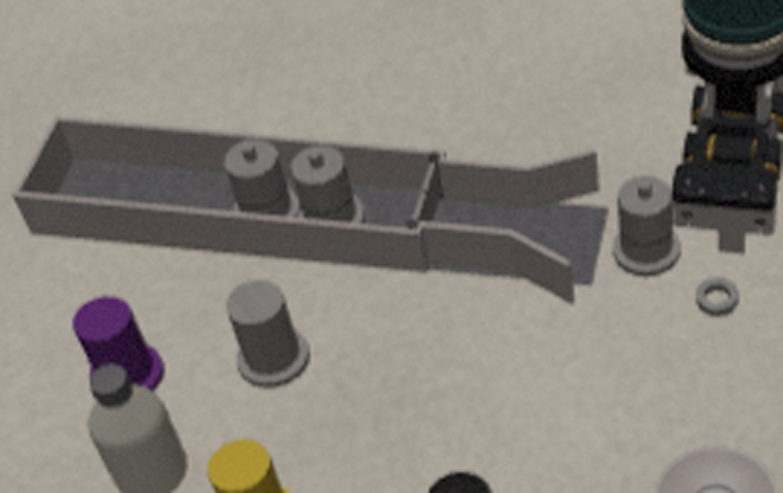

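The first two are upright in the pen with the gate shut. I'll push the third one the same way.

>>> servo_tool([
  [[0,-0.02,0.1],0],
  [[-0.1,-0.02,0.14],0],
  [[-0.25,-0.02,0.14],0],
  [[-0.35,-0.02,0.14],0],
  [[-0.4,-0.02,0.14],0],
  [[-0.45,-0.02,0.14],0],
  [[-0.5,-0.02,0.14],0],
  [[-0.6,-0.02,0.14],0],
  [[-0.7,-0.02,0.14],0],
  [[-0.8,-0.02,0.14],0],
  [[-0.9,-0.02,0.14],0],
  [[-1,-0.02,0.14],0],
])

```text
time: 55.67
tool_pos: [0.5238, 0.0422, 0.0138]
ee_rot: [3.141, -0.0, 1.462]
wrist_force: [0.5, 2.8, 1.8]
width: 0.0219
```

>>> servo_tool([
  [[-0.1,0,0],0],
  [[-0.2,0,0],0],
  [[-0.3,0,0],0],
  [[-0.4,0,0],0],
  [[-0.5,0,0],0],
  [[-0.6,0,0],0],
  [[-0.7,0,0],0],
  [[-0.8,0,0],0],
  [[-0.9,0,0],0],
  [[-1,0,0],0],
])

```text
time: 56.5
tool_pos: [0.5149, -0.0376, 0.0135]
ee_rot: [-3.142, 0.0, 1.462]
wrist_force: [1.1, 3.2, 3.1]
width: 0.0223
```

```bash
python3 -c "
from h import *
X=G+D*.06;go(X[0],X[1],.013,1.467)
s=snap('scene');crop(s,90,150,360,320,2.9,'B3')"
```

```text
t 56.5 pos [ 0.5149 -0.0376  0.0135] rot [-3.142  0.     1.462] w 0.0223 F [1.1 3.2 3.1] q [-0.18  0.13  1.71 -0.    1.29 -0.07]
units [-1.615  0.02   0.006] turn -0.003
```

View pics/B3.png

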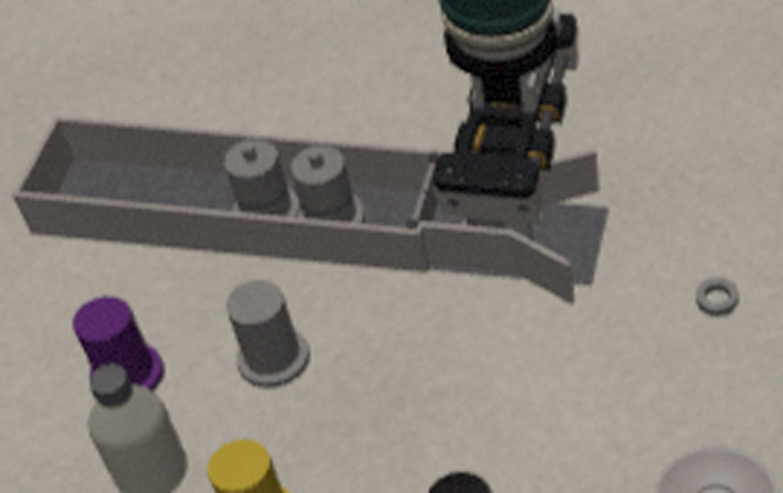

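>>> servo_tool([
  [[-0.1,0,0],0],
  [[-0.2,0,0],0],
  [[-0.3,0,0],0],
  [[-0.4,0.01,0],0],
  [[-0.5,0.01,0],0],
  [[-0.6,0.01,0],0],
  [[-0.7,0.01,0],0],
  [[-0.8,0.01,0],0],
  [[-0.9,0.01,0],0],
  [[-1,0.01,0],0],
])

```text
time: 57.38
tool_pos: [0.5069, -0.1168, 0.0134]
ee_rot: [-3.141, -0.001, 1.462]
wrist_force: [0.5, 6.1, 2.4]
width: 0.022
```

>>> servo_tool([
  [[-0.1,0,0],0],
  [[-0.2,0,0],0],
  [[-0.3,0,0],0],
  [[-0.4,0,0],0],
  [[-0.5,0,0],0],
  [[-0.6,0,0],0],
  [[-0.65,0,0],0],
  [[-0.65,0,0],0],
])

```text
time: 58.05
tool_pos: [0.501, -0.1697, 0.0132]
ee_rot: [-3.141, 0.002, 1.461]
wrist_force: [0.5, 0.7, -0.4]
width: 0.0221
```

>>> servo_tool([
  [[0,0,-0.2],0],
  [[0,0,-0.5],0],
  [[0,0,-0.8],0],
  [[0,0,-1],0],
  [[0,0,-1],0],
])

```text
time: 58.47
tool_pos: [0.5038, -0.1705, 0.0979]
ee_rot: [3.134, 0.005, 1.462]
wrist_force: [0.6, 0.1, -0.8]
width: 0.0218
```

>>> servo_tool([
  [[0,0,-0.5],0],
  [[0.2,0.3,-0.5],0],
  [[0.4,0.6,-0.5],0],
  [[0.8,1,-0.5],0],
  [[0.8,1,-0.5],0],
], grip=-1)

```text
time: 58.88
tool_pos: [0.5909, -0.1104, 0.1313]
ee_rot: [3.142, -0.001, 1.465]
wrist_force: [-0.3, -0.4, -1.0]
width: 0.0521
```

```bash
python3 -c "
from h import *
go(.637,-.2045,.045,1.467)
s=snap('scene');crop(s,90,150,360,320,2.9,'B4');crop(s,150,230,250,300,7,'B5')"
```

```text
t 58.9 pos [ 0.5909 -0.1104  0.1313] rot [ 3.142e+00 -1.000e-03  1.465e+00] w 0.0521 F [-0.3 -0.4 -1. ] q [-0.28  0.23  1.36  0.    1.56 -0.17]
units [-1.11   0.697  1.078] turn -0.001
```

View pics/B4.png

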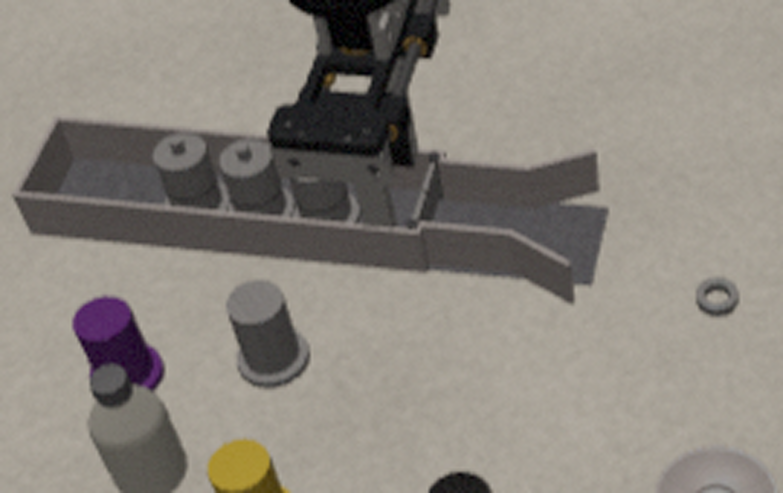

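View pics/B5.png

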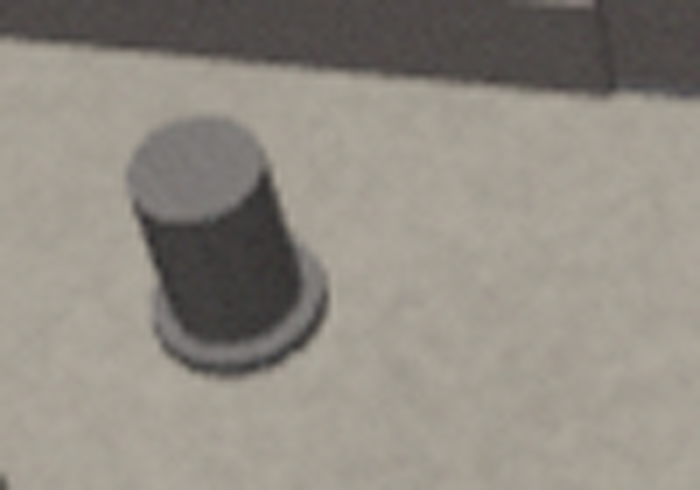

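```bash
python3 -c "
from h import *
s=snap('scene')
a=w(s,150+197/7,230+168/7,.068);b=w(s,150+240/7,230+302/7,.008);print(a,b)
go(.637,(a[1]+b[1])/2,.045,1.467)"
```

```text
[ 0.63727263 -0.20627104  0.068     ] [ 0.64022883 -0.20544948  0.008     ]
t 59.0 pos [ 0.5879 -0.1127  0.1312] rot [-3.138e+00  1.000e-03  1.464e+00] w 0.0599 F [-0.7  0.1 -0.6] q [-0.28  0.22  1.36 -0.    1.56 -0.18]
units [-1.093  0.735  1.078] turn -0.002
```

>>> servo_tool([
  [[-0.3,0.2,0],0],
  [[-0.6,0.5,0],0],
  [[-1,0.73,0],0],
  [[-1,0.73,0],0],
  [[-1,0.73,0],0],
  [[-1,0.73,0],0],
  [[-1,0.73,0],0],
  [[-1,0.73,0],0],
])

```text
time: 59.65
tool_pos: [0.6367, -0.1983, 0.1339]
ee_rot: [3.142, 0.0, 1.463]
wrist_force: [-0.3, -0.1, -0.1]
width: 0.0943
```

```bash
python3 -c "
from h import *
go(.637,-.206,.04,1.467)"
```

```text
t 59.6 pos [ 0.6367 -0.1983  0.1339] rot [3.142 0.    1.463] w 0.0943 F [-0.3 -0.1 -0.1] q [-0.39  0.37  1.17 -0.    1.6  -0.28]
units [-0.095  0.015  1.174] turn -0.003
```

>>> servo_tool([
  [[-0.1,0.02,0.2],0],
  [[-0.1,0.02,0.4],0],
  [[-0.1,0.02,0.6],0],
  [[-0.1,0.02,0.8],0],
  [[-0.1,0.02,1],0],
  [[-0.1,0.02,1],0],
])

```text
time: 60.15
tool_pos: [0.6354, -0.2053, 0.0496]
ee_rot: [-3.135, -0.002, 1.463]
wrist_force: [0.1, -0.9, -0.1]
width: 0.0938
```

>>> servo_tool([
  [[0,0,0.1],0],
  [[0,0,0.17],0],
  [[0,0,0.17],0],
  [[0,0,0.17],0],
  [[0,0,0.17],0],
  [[0,0,0.17],0],
  [[0,0,0.17],0],
  [[0,0,0.17],0],
  [[0,0,0.17],0],
  [[0,0,0.17],0],
  [[0,0,0.17],0],
  [[0,0,0.17],0],
], grip=1)

```text
time: 61.15
tool_pos: [0.6375, -0.2073, 0.0403]
ee_rot: [-3.141, 0.0, 1.462]
wrist_force: [-4.0, 1.1, 4.1]
width: 0.0397
```

>>> servo_tool([
  [[0,0,0],0],
  [[0,0,0],0],
  [[0,0,0],0],
  [[0,0,0],0],
  [[0,0,0],0],
  [[0,0,0],0],
  [[0,0,0],0],
  [[0,0,0],0],
])

```text
time: 61.82
tool_pos: [0.6379, -0.2073, 0.0402]
ee_rot: [-3.141, 0.0, 1.462]
wrist_force: [-4.8, 0.1, 5.0]
width: 0.0395
```

>>> servo_tool([
  [[0,0,-0.1],0],
  [[0,0,-0.25],0],
  [[0,0,-0.4],0],
  [[0,0,-0.6],0],
  [[0,0,-0.8],0],
  [[0,0,-0.8],0],
  [[0,0,-0.8],0],
])

```text
time: 62.4
tool_pos: [0.6396, -0.2075, 0.1059]
ee_rot: [3.137, 0.001, 1.462]
wrist_force: [-0.0, 0.5, -4.9]
width: 0.0391
```

```bash
python3 -c "
from h import *
go(.56,.2665,.17,-.063)
s=snap('scene');crop(s,100,170,290,310,4,'C1')"
```

```text
t 62.4 pos [ 0.6396 -0.2075  0.1059] rot [3.137e+00 1.000e-03 1.462e+00] w 0.0391 F [-0.   0.5 -4.9] q [-0.4   0.39  1.2   0.    1.54 -0.29]
units [ 5.783 -1.631 -0.801] turn 0.971
```

View pics/C1.png

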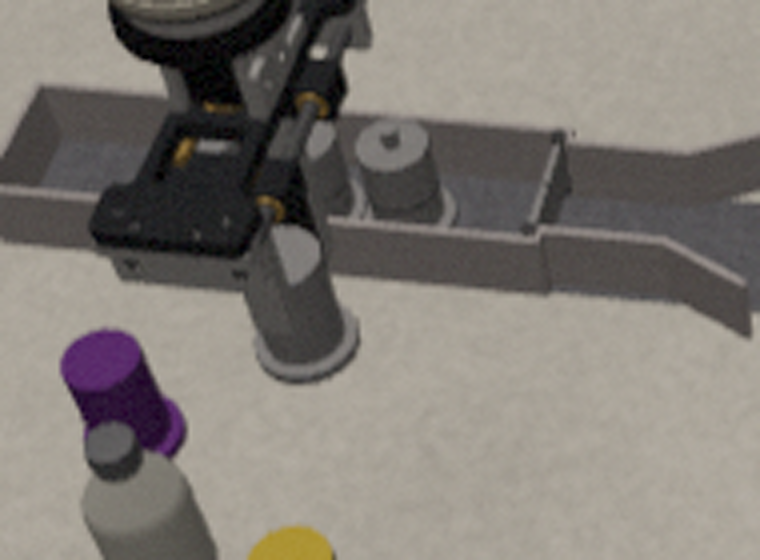

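```bash
python3 -c "
from h import *
s=snap('scene')
f=lambda x,y,z:w(s,350+x/4,150+y/4,z)[:2].round(4)
print('fixed jaw top front corners',f(192,376,.067),f(335,380,.067),'back', f(198,345,.067),f(332,350,.067))
print('moving jaw face top', f(193,232,.067),f(323,234,.067),'back',f(196,162,.067),f(320,168,.067))
print('bed corners',f(165,488,.035),f(344,492,.035),f(170,183,.035),f(328,186,.035))
"
```

```text
fixed jaw top front corners [0.6035 0.2356] [0.605  0.3073] back [0.5827 0.2399] [0.5851 0.3079]
moving jaw face top [0.5029 0.2425] [0.5035 0.3117] back [0.4498 0.2476] [0.4536 0.3151]
bed corners [0.6504 0.222 ] [0.6514 0.3115] [0.4343 0.237 ] [0.4355 0.3259]
```

>>> servo_tool([
  [[0.1,0,-0.3],0],
  [[0.25,-0.1,-0.7],0],
  [[0.5,-0.2,-1],0],
  [[0.75,-0.25,-1],0],
  [[1,-0.28,-1],0],
])

```text
time: 62.92
tool_pos: [0.6249, -0.1248, 0.1856]
ee_rot: [3.138, 0.0, 1.461]
wrist_force: [0.5, -0.1, -4.1]
width: 0.0398
```

>>> servo_tool([
  [[0.25,-0.07,0],0],
  [[0.5,-0.14,0],0],
  [[0.75,-0.21,0],0],
  [[1,-0.28,0],0],
])

```text
time: 63.25
tool_pos: [0.6099, -0.0421, 0.1819]
ee_rot: [-3.139, -0.0, 1.462]
wrist_force: [-0.4, -0.3, -3.2]
width: 0.0395
```

>>> servo_tool([
  [[0.25,-0.07,0],0],
  [[0.5,-0.14,0],0],
  [[0.75,-0.21,0],0],
  [[1,-0.28,0],0],
])

```text
time: 63.58
tool_pos: [0.5963, 0.0398, 0.1819]
ee_rot: [-3.139, 0.0, 1.462]
wrist_force: [-0.6, -1.3, -3.8]
width: 0.0396
```

>>> servo_tool([
  [[0.25,-0.07,0],0],
  [[0.5,-0.14,0],0],
  [[0.75,-0.21,0],0],
  [[1,-0.28,0],0],
])

```text
time: 63.92
tool_pos: [0.5827, 0.1216, 0.1819]
ee_rot: [-3.139, 0.001, 1.462]
wrist_force: [-0.0, -0.0, -4.9]
width: 0.0395
```

>>> servo_tool([
  [[0.25,-0.07,0],0],
  [[0.5,-0.14,0],0],
  [[0.75,-0.21,0],0],
  [[0.95,-0.25,0],0],
  [[1,-0.28,0],0],
  [[1,-0.28,0],0],
])

```text
time: 64.42
tool_pos: [0.5691, 0.2035, 0.1823]
ee_rot: [-3.139, 0.001, 1.464]
wrist_force: [0.3, -0.1, -4.1]
width: 0.0395
```

>>> servo_tool([
  [[0,0,0],0.07],
  [[0,0,0],0.14],
  [[0,0,0],0.21],
  [[0,0,0],0.28],
  [[0,0,0],0.35],
  [[0,0,0],0.42],
  [[0,0,0],0.49],
  [[0,0,0],0.56],
  [[0,0,0],0.63],
  [[0,0,0],0.7],
  [[0,0,0],0.77],
  [[0,0,0],0.84],
])

```text
time: 65.42
tool_pos: [0.5702, 0.2009, 0.1831]
ee_rot: [3.14, 0.001, 0.135]
wrist_force: [-0.5, 0.5, -2.9]
width: 0.0391
```

>>> servo_tool([
  [[0,0,0],0.06],
  [[0,0,0],0.13],
  [[0,0,0],0.13],
])

```text
time: 65.67
tool_pos: [0.5702, 0.201, 0.1831]
ee_rot: [3.14, 0.001, -0.065]
wrist_force: [-0.2, 0.8, -4.5]
width: 0.0393
```

```bash
python3 -c "
from h import *
go(.557,.268,.12,-.063)
s=snap('scene');crop(s,330,100,480,310,3.5,'D1')"
```

```text
t 65.7 pos [0.5702 0.201  0.1831] rot [ 3.14e+00  1.00e-03 -6.50e-02] w 0.0393 F [-0.2  0.8 -4.5] q [ 0.25  0.22  1.27 -0.    1.66  1.88]
units [-0.219 -0.825  0.789] turn -0.001
```

View pics/D1.png

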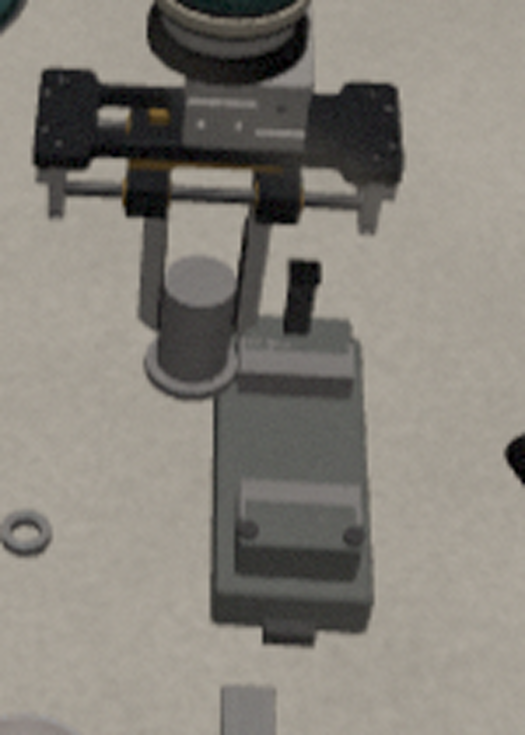

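>>> servo_tool([
  [[-0.05,-0.2,0],0],
  [[-0.15,-0.45,0],0],
  [[-0.25,-0.7,0],0],
  [[-0.33,-0.89,0],0],
  [[-0.33,-0.89,0],0],
  [[-0.33,-0.89,0],0],
])

```text
time: 66.22
tool_pos: [0.548, 0.2752, 0.1835]
ee_rot: [3.14, 0.0, -0.059]
wrist_force: [-0.2, -0.0, -3.5]
width: 0.0395
```

>>> servo_tool([
  [[0,0,0.1],0],
  [[0,0,0.25],0],
  [[0,0,0.35],0],
  [[0,0,0.4],0],
  [[0,0,0.4],0],
])

```text
time: 66.63
tool_pos: [0.5471, 0.2742, 0.1489]
ee_rot: [3.139, 0.004, -0.062]
wrist_force: [-0.0, -0.3, -4.1]
width: 0.0397
```

```bash
python3 -c "
from h import *
go(.548,.273,.0752,-.063)
s=snap('scene');crop(s,350,130,470,300,4.5,'D2');t=snap('top');crop(t,200,200,300,340,4,'D3')"
```

```text
t 66.6 pos [0.5471 0.2742 0.1489] rot [ 3.139  0.004 -0.062] w 0.0397 F [-0.  -0.3 -4.1] q [ 0.37  0.25  1.3  -0.    1.6   2.01]
units [0.012 0.014 0.922] turn 0.0
```

View pics/D2.png

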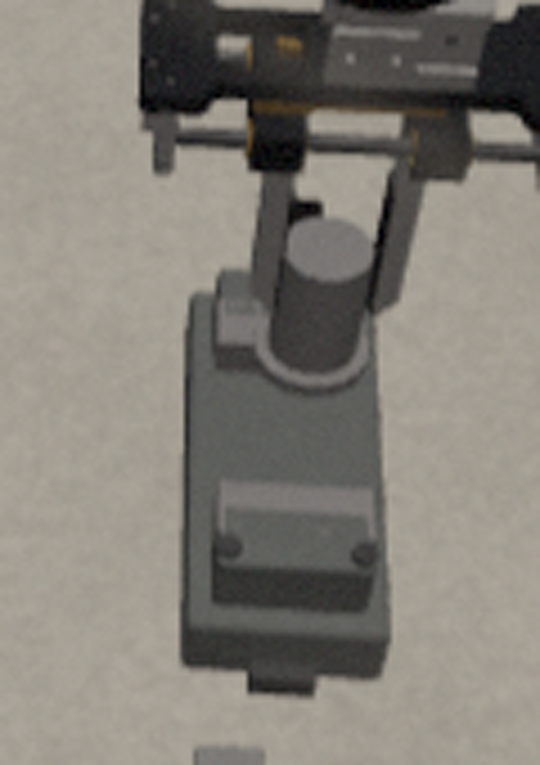

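View pics/D3.png

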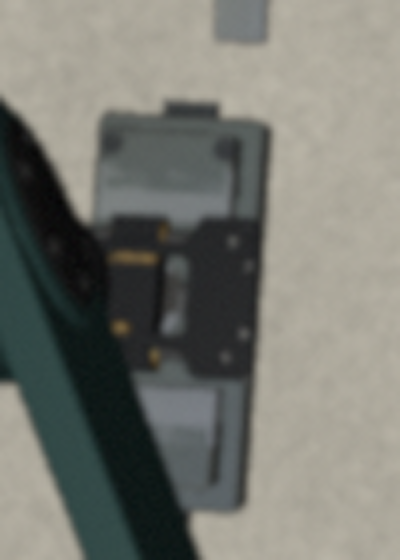

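>>> servo_tool([
  [[0,0,0.1],0],
  [[0,0.01,0.2],0],
  [[0,0.01,0.3],0],
  [[0,0.01,0.4],0],
  [[0,0.01,0.45],0],
  [[0,0.01,0.45],0],
])

```text
time: 67.23
tool_pos: [0.547, 0.2741, 0.1136]
ee_rot: [3.14, 0.003, -0.062]
wrist_force: [-0.4, 0.3, -4.4]
width: 0.0395
```

```bash
python3 -c "
from h import *
go(.548,.273,.0752,-.063)
s=snap('scene');crop(s,370,160,460,290,6,'D4')
for n,X in [('fl c',[.548,.273,.078]),('front',[.574,.273,.07]),('jawfacetop',[.5845,.272,.067]),('mov',[.5025,.275,.067])]: print(n,(p(s,X)-[370,160])*6)"
```

```text
t 67.2 pos [0.547  0.2741 0.1136] rot [ 3.14e+00  3.00e-03 -6.20e-02] w 0.0395 F [-0.4  0.3 -4.4] q [ 0.37  0.26  1.35 -0.    1.53  2.  ]
units [0.013 0.013 0.48 ] turn 0.001
fl c [269.54500866 361.55040392]
front [273.19243802 433.55993697]
jawfacetop [271.81588428 462.55144675]
mov [260.78107098 287.99048684]
```

View pics/D4.png

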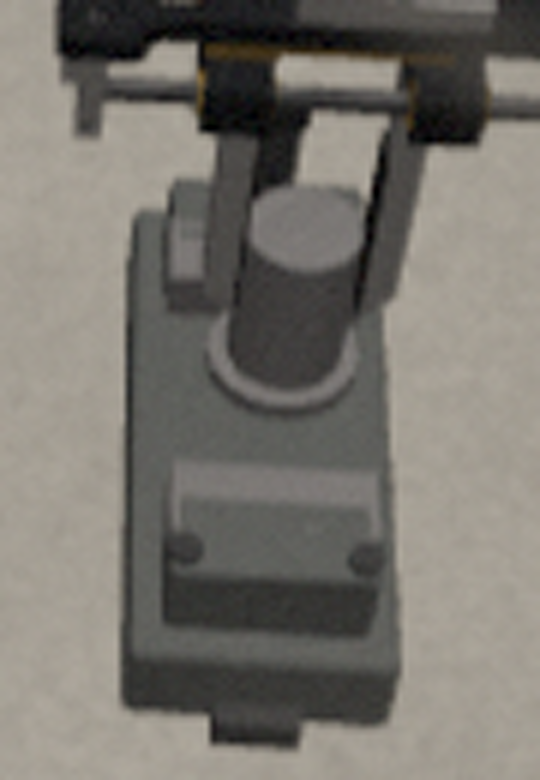

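>>> servo_tool([
  [[0,0.03,0],0],
  [[0,0.04,0.1],0],
  [[0,0.04,0.2],0],
  [[0,0.04,0.3],0],
  [[0,0.04,0.38],0],
  [[0,0.04,0.42],0],
  [[0,0.04,0.42],0],
  [[0,0.04,0.42],0],
])

```text
time: 67.95
tool_pos: [0.5477, 0.2713, 0.0818]
ee_rot: [3.141, 0.001, -0.062]
wrist_force: [-0.5, -0.8, -3.7]
width: 0.0397
```

```bash
python3 -c "
from h import *
go(.548,.273,.0752,-.063)
s=snap('scene');crop(s,370,160,460,290,6,'D5')"
```

```text
t 68.0 pos [0.5477 0.2713 0.0818] rot [ 3.141e+00  1.000e-03 -6.200e-02] w 0.0397 F [-0.5 -0.8 -3.7] q [ 0.37  0.28  1.4  -0.    1.47  2.  ]
units [ 0.002 -0.022  0.082] turn 0.001
```

View pics/D5.png

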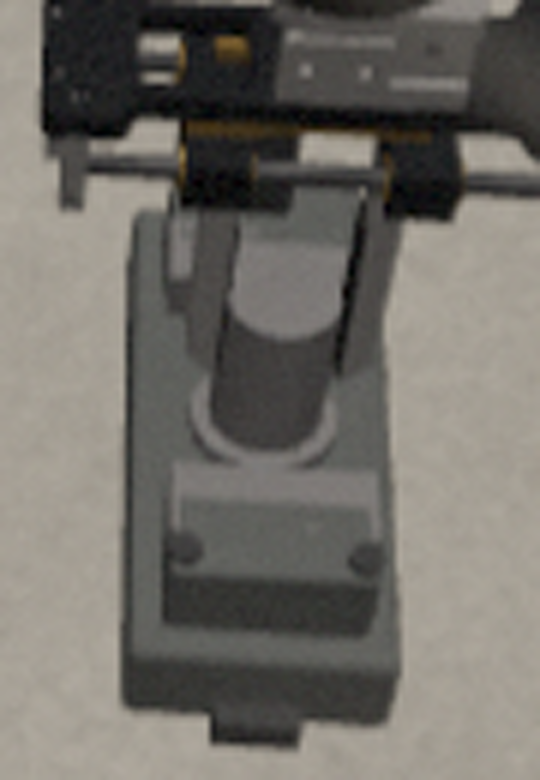

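>>> servo_tool([
  [[0,0.02,0.03],0],
  [[0,0.02,0.06],0],
  [[0,0.02,0.08],0],
  [[0,0.02,0.08],0],
  [[0,0.02,0.08],0],
])

```text
time: 68.42
tool_pos: [0.5477, 0.2697, 0.0757]
ee_rot: [3.141, 0.0, -0.062]
wrist_force: [-0.5, -0.3, -4.7]
width: 0.0395
```

>>> servo_tool([
  [[0,0,0.01],0],
  [[0,0,0.02],0],
  [[0,0,0.02],0],
  [[0,0,0.02],0],
])

```text
time: 68.75
tool_pos: [0.5481, 0.2698, 0.0752]
ee_rot: [-3.141, -0.001, -0.062]
wrist_force: [-0.5, -1.2, 0.1]
width: 0.0392
```

>>> servo_tool([
  [[0,0,0],0],
  [[0,0,0],0],
  [[0,0,0],0],
  [[0,0,0],0],
  [[0,0,-0.1],0],
  [[0,0,-0.4],0],
  [[0,0,-0.8],0],
  [[0,0,-1],0],
  [[0,0,-1],0],
], grip=-1)

```text
time: 69.5
tool_pos: [0.5507, 0.2708, 0.1607]
ee_rot: [-3.137, -0.01, -0.062]
wrist_force: [0.5, -0.0, 1.0]
width: 0.0931
```

```bash
python3 -c "
from h import *
go(.460,.2775,.16,-.063)
s=snap('scene');crop(s,370,160,460,290,6,'E1')"
```

```text
t 69.5 pos [0.5507 0.2708 0.1607] rot [-3.137 -0.01  -0.062] w 0.0931 F [ 0.5 -0.   1. ] q [ 0.36  0.23  1.29 -0.    1.6   2.  ]
units [-1.136 -0.013  0.009] turn 0.001
```

View pics/E1.png

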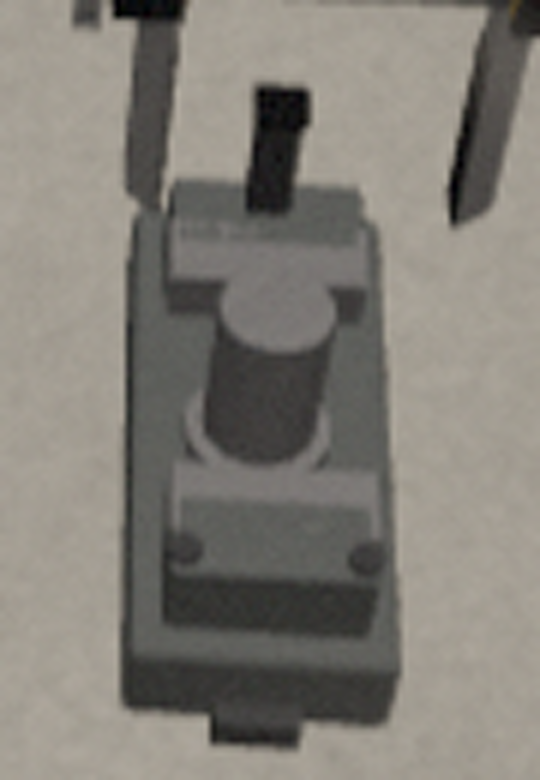

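>>> servo_tool([
  [[-0.3,0,0],0],
  [[-0.6,0,0],0],
  [[-0.9,0,0],0],
  [[-1,0,0],0],
  [[-1,0,0],0],
])

```text
time: 69.97
tool_pos: [0.466, 0.2746, 0.1529]
ee_rot: [3.14, 0.002, -0.06]
wrist_force: [0.7, -0.2, -0.6]
width: 0.094
```

>>> servo_tool([
  [[-0.1,0,0.2],0],
  [[-0.12,-0.01,0.5],0],
  [[-0.12,-0.01,0.8],0],
  [[-0.12,-0.01,0.95],0],
  [[-0.12,-0.01,0.95],0],
])

```text
time: 70.38
tool_pos: [0.4567, 0.2746, 0.0738]
ee_rot: [3.137, 0.007, -0.062]
wrist_force: [-0.5, 0.5, -0.6]
width: 0.0941
```

>>> servo_tool([
  [[0,0,0],0],
  [[0,0,0],0],
  [[0,0,0],0],
  [[0,0,0],0],
  [[0,0,0],0],
  [[0,0,0],0],
  [[0,0,0],0],
  [[0,0,0],0],
  [[0,0,0],0],
  [[0,0,0],0],
  [[0,0,0],0],
  [[0,0,0],0],
], grip=1)

```text
time: 71.38
tool_pos: [0.4585, 0.2768, 0.0782]
ee_rot: [-3.14, -0.0, -0.062]
wrist_force: [0.9, 9.5, -5.4]
width: 0.0173
```

>>> servo_tool([
  [[0,0,0],0],
  [[0,0,0],0],
  [[0,0,0],0],
  [[0,0,0],0],
  [[0,0,0],0],
  [[0,0,0],0],
  [[0,0,0],0],
  [[0,0,0],0],
  [[0,0,0],0],
  [[0,0,0],0],
])

```text
time: 72.22
tool_pos: [0.4585, 0.2776, 0.0782]
ee_rot: [-3.139, -0.0, -0.061]
wrist_force: [0.8, 4.2, -2.4]
width: 0.0157
```

>>> servo_tool([
  [[0.04,-0.02,0],0],
  [[0.08,-0.03,0],0],
  [[0.12,-0.03,0],0],
  [[0.16,-0.03,0],0],
  [[0.2,-0.03,0],0],
  [[0.24,-0.03,0],0],
  [[0.28,-0.03,0],0],
  [[0.32,-0.03,0],0],
  [[0.36,-0.03,0],0],
  [[0.4,-0.03,0],0],
  [[0.42,-0.03,0],0],
  [[0.42,-0.03,0],0],
])

```text
time: 73.22
tool_pos: [0.492, 0.2754, 0.0782]
ee_rot: [3.14, 0.002, -0.062]
wrist_force: [-4.2, -3.7, 2.9]
width: 0.0157
```

```bash
python3 -c "
from h import *
go(.505,.2745,.0782,-.063)
s=snap('scene');crop(s,370,160,460,290,6,'E2')"
```

```text
t 73.2 pos [0.492  0.2754 0.0782] rot [ 3.14e+00  2.00e-03 -6.20e-02] w 0.0157 F [-4.2 -3.7  2.9] q [ 0.41  0.18  1.52 -0.    1.44  2.04]
units [ 0.163  0.001 -0.   ] turn 0.0
```

View pics/E2.png

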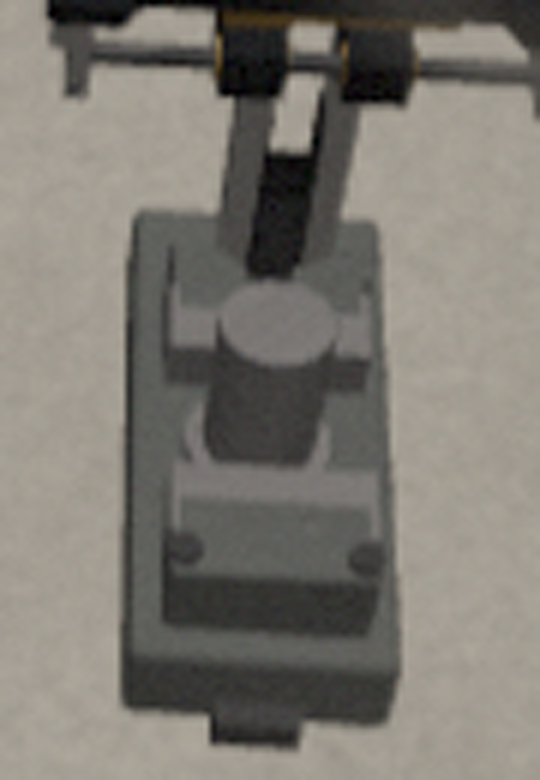

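>>> servo_tool([
  [[0.03,0,0],0],
  [[0.06,0.01,0],0],
  [[0.09,0.01,0],0],
  [[0.12,0.01,0],0],
  [[0.14,0.01,0],0],
  [[0.16,0.01,0],0],
  [[0.17,0.01,0],0],
  [[0.17,0.01,0],0],
  [[0.17,0.01,0],0],
])

```text
time: 74.02
tool_pos: [0.5052, 0.2745, 0.0782]
ee_rot: [3.141, 0.002, -0.062]
wrist_force: [-4.0, -1.3, 2.6]
width: 0.016
```

>>> servo_tool([
  [[0.01,0,0],0],
  [[0.02,0,0],0],
  [[0.03,0,0],0],
  [[0.03,0,0],0],
  [[0.03,0,0],0],
])

```text
time: 74.43
tool_pos: [0.5059, 0.2745, 0.0782]
ee_rot: [3.141, 0.005, -0.061]
wrist_force: [-9.0, -1.3, 5.6]
width: 0.0158
```

>>> servo_tool([
  [[0.02,0,0],0],
  [[0.04,0,0],0],
  [[0.05,0,0],0],
  [[0.05,0,0],0],
  [[0.05,0,0],0],
  [[0.05,0,0],0],
])

```text
time: 74.93
tool_pos: [0.5065, 0.2744, 0.0781]
ee_rot: [3.14, 0.013, -0.061]
wrist_force: [-17.2, -1.5, 9.4]
width: 0.0157
```

```bash
python3 -c "
from h import *
go(.505,.2745,.0782,-.063)
s=snap('scene');crop(s,370,160,460,290,6,'E3')"
```

```text
t 74.9 pos [0.5065 0.2744 0.0781] rot [ 3.14   0.013 -0.061] w 0.0157 F [-17.2  -1.5   9.4] q [0.4  0.21 1.49 0.   1.46 2.03]
units [-0.018 -0.001 -0.002] turn 0.001
```

View pics/E3.png

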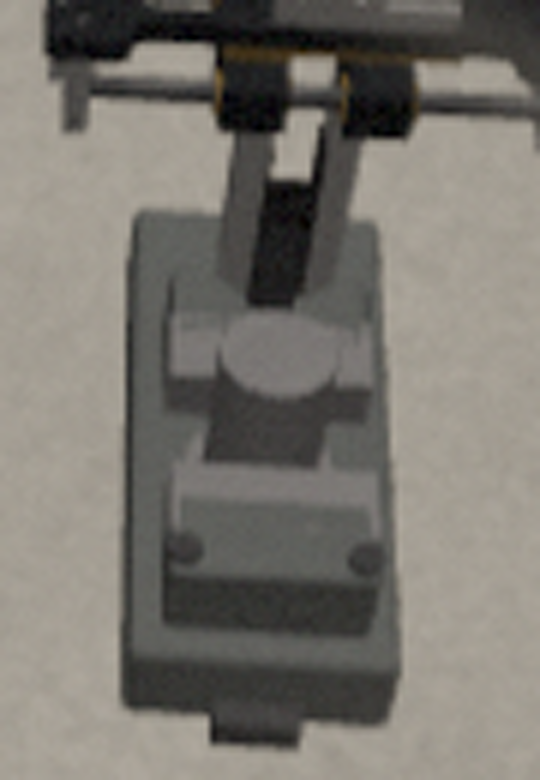

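>>> servo_tool([
  [[-0.02,0,0],0],
  [[-0.04,0,0],0],
  [[-0.05,0,0],0],
  [[-0.05,0,0],0],
])

```text
time: 75.32
tool_pos: [0.5066, 0.2744, 0.0781]
ee_rot: [3.141, 0.004, -0.062]
wrist_force: [-6.6, -1.3, 3.4]
width: 0.0158
```

>>> servo_tool([
  [[0,0,0],0],
  [[0,0,0],0],
  [[0,0,0],0],
  [[0,0,0],0],
  [[0,0,0],0],
  [[0,0,-0.1],0],
  [[0,0,-0.4],0],
  [[0,0,-0.8],0],
  [[0,0,-1],0],
  [[0,0,-1],0],
  [[0,0,-1],0],
  [[0,0,-1],0],
], grip=-1)

```text
time: 76.32
tool_pos: [0.5074, 0.2743, 0.1569]
ee_rot: [3.141, 0.002, -0.062]
wrist_force: [0.2, 0.4, -0.7]
width: 0.0921
```

>>> servo_tool([
  [[-0.3,0.3,-0.5],0],
  [[-0.6,0.6,-0.8],0],
  [[-1,1,-0.8],0],
  [[-1,1,-0.8],0],
])

```text
time: 76.65
tool_pos: [0.4205, 0.1976, 0.2226]
ee_rot: [3.14, 0.001, -0.062]
wrist_force: [-0.0, 0.9, 0.2]
width: 0.0939
```

>>> servo_tool([
  [[-0.3,0.3,0],0],
  [[-0.6,0.6,0],0],
  [[-0.6,1,0],0],
  [[-0.6,1,0],0],
  [[-0.6,1,0],0],
])

```text
time: 77.07
tool_pos: [0.3697, 0.1219, 0.2207]
ee_rot: [3.141, 0.002, -0.065]
wrist_force: [0.8, 0.3, 0.2]
width: 0.0938
```

```bash
python3 -c "
from h import *
s=snap('scene','F1');crop(s,370,160,460,290,6,'F2');t=snap('top','F3');crop(t,200,200,300,340,4,'F4');print(robot.get_obs()['time'])"
```

```text
77.1667
```

View pics/F1.png

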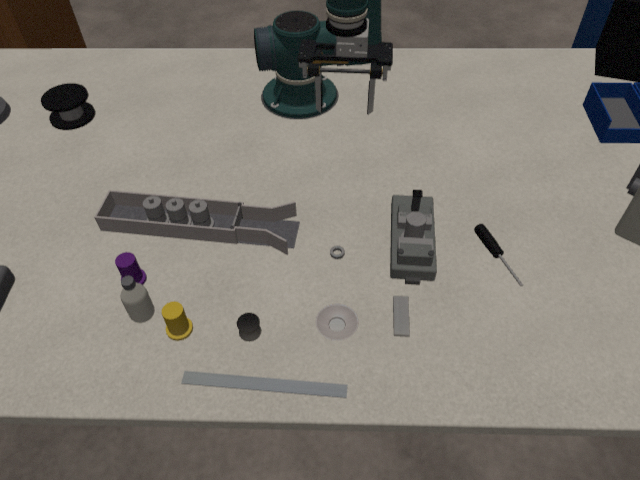

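View pics/F2.png

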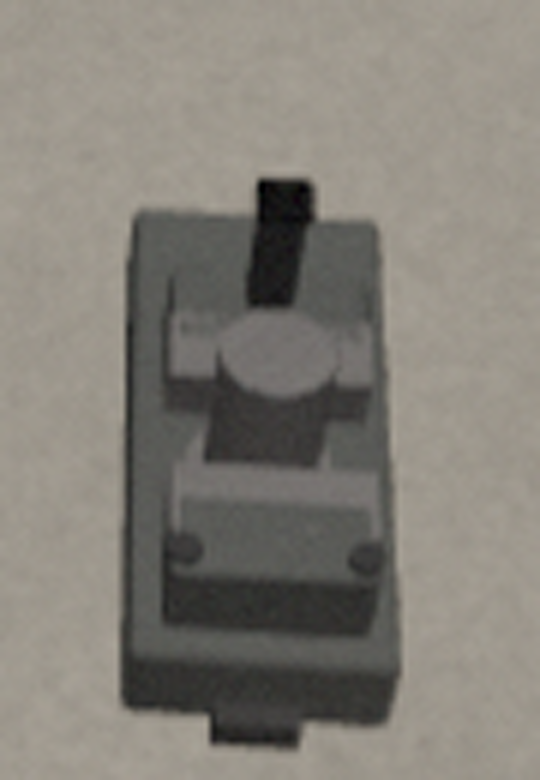

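View pics/F3.png

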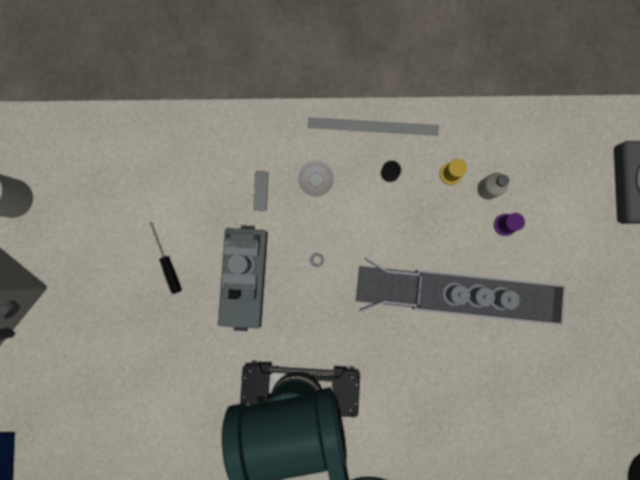

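View pics/F4.png

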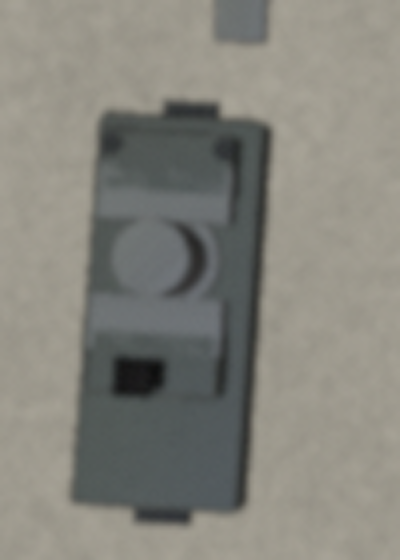

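>>> servo_tool([
  [[0,0,0],0],
  [[0,0,0],0],
  [[0,0,0],0],
  [[0,0,0],0],
])

```text
time: 77.5
tool_pos: [0.3706, 0.1233, 0.222]
ee_rot: [3.141, 0.001, -0.06]
wrist_force: [0.8, 0.8, 0.6]
width: 0.0938
```

```bash
python3 -c "
from bench import robot
print(robot.close_job())"
```

```text
the job is handed in; nothing more can be done
None
```

The job is finished and handed in at 77.5 s of the 210 s, but one step went wrong along the way. The vise housing fell out of the grip on the first lift and had to be recovered.

**What I did:** I slid the vise open and took out its housing. Each of the three housings (the vise one and two from the bench) was set down before the lane mouth, then pushed along the lane and through the gate into the pen. None was lifted over the walls. The blank then went into the vise, and I slid the jaw home against it.

**What went wrong:**
- **Vise housing:** I lifted it straight up while its flange was probably still under the fixed jaw's plate. It was pulled out of the grip and landed on its side beside the vise. I picked it up by the stem so that it swung upright, then carried on as planned.
- **Second bench housing (h2):** it was knocked a few centimetres aside during the run, so I measured it again. My grip on it was about 6 mm off centre (finger width 38.3 mm instead of about 39.5), but it held.

**Last checks:**
- **Pen and gate:** the final pictures show three upright housings in the pen and the gate shut.
- **Vise:** the blank stands near the middle of the jaws. The push force rose to 17 N with the jaw no longer moving. I had no direct jaw reading, so the clamping rests on that force and the pictures.
- **Other parts:** the dish, spool, bottle, screwdriver and gauge block look unmoved.
- **Measurements:** the two cameras disagreed by 3–10 mm on the parts I measured, so my positions were only that good.

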